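# Free the seized locking pin of a vegetable chopper and slide out its blade frame

### The arm

A 7-joint arm with a two-finger parallel gripper is mounted at the origin on a cart in front of the work surface, level with it; the furniture and walls round the work are solid. World frame = base frame: x ahead of the robot, y to its left, z up, the work surface at z = 0. Lengths are in m, angles in rad, forces in N, time in s.
With the tool pointing down it reaches from about 0.35 to 0.9 m from the base axis. Payload 8.1 kg.
Tool frame: the origin (TCP) lies between the finger pads; the fingertips stand 22 mm ahead of it and the grasp point (between the pads) lies 3 mm ahead of it; z points along the fingers, x is the direction in which the jaws open and shut, and the axes are right-handed (so a half turn about z gives the same grasp; the last joint's range is limited). The gripper opens to 92 mm and grips with 3 to 60 N. Pads are 19 mm wide; open, the fingers measure 130 mm over their backs; the gripper's body (75 mm by 190 mm) begins 47 mm behind the grasp point.
Start: joints at [1.101, 0.434, 0.025, 1.573, -0.012, 1.134, -0.075], TCP at [0.224, -0.583, 0.212] pointing down, gripper open.
Joint ranges: [-2.62, 2.62], [-0.44, 2.09], [-1.27, 1.32], [0.08, 2.57], [-1.32, 4.46], [0.12, 2], [-2.74, 2.74]. Speed limits (rad/s): [2.22, 2.22, 3.01, 3.01, 3.14, 3.14, 3.14].

### API

Orientations are given as a rotation vector (axis times angle).
In Python, from cell import arm, vision, order gives the robot as it stands.
- The arm moves only by the tool apply_moves, never from a script. Its argument "commands" is a list of rows, each a list of 6 numbers: the shift along the tool's x, y, z in cm, then the turn, a rotation vector about the tool's x, y, z in rad. A call has 1 to 5 rows; each row shifts and turns the commanded pose from where the row before left it, along the tool's axes as they then stand; what a row does not reach is not made up. A row lasts 1/10 s, in which the tool goes at most 50 mm and 8.59 degrees, less where a joint would pass 70% of its speed; a pose out of reach is approached as far as the arm can. A call with a gripper value outside its range is refused whole. "claw" is the closure, from -1 (fully open) to 1 (shut), so that 0 is half open, set as the call begins (left out, the last holds). The fingers move at their own pace and stop on an object; "newtons" is the grip in N (left out, the last holds). Time passes only in rows, so rows that do not move let the fingers close. It gives the time, the measured TCP pose, the force and the opening at its end, in the units of the state.
- arm.observe(): the state, without advancing time (a new reading comes with each control period).
- vision.get_image(name): name is "side" or "top"; returns (picture, depth): 384x512x3 uint8, red, green, blue; 384x512 float32, m along the optical axis (not along the pixel's ray), 0 where there is no reading.
- vision.get_calibration(name): a dict with "K" (3x3 intrinsics, pixels), "D" ([k1, k2, p1, p2, k3] as OpenCV has them; the pictures are not rectified), "R" (3x3) and "t" (3): a world point X has camera coordinates R X + t. Camera axes: x right, y down, z forward; pixel columns grow to the right and rows downward; lengths in m; the calibration is good to about 2 mm. A picture is of the moment at which its call begins. get_calibration takes no time and is no camera call.
- order.sign_off(): hands the job in, once; it reports no verdict.
The state is a dict: "clock": time; "joints": joint angles; "dq": joint speeds; "joint_efforts": joint torques, N m; "position": TCP position; "ee_rot": TCP orientation; "force": force on the tool from outside, world axes, zero at the start; "ft_torque": the same for the moment, N m; "width": opening from 0.0 (shut) to 1.0 (fully open).
Only numpy, scipy, OpenCV 4.12 (cv2) and the standard library are available. Lean on these libraries where they do the work, as an engineer would, in place of code of your own. Each camera call takes 0.05 s, during which the arm holds its last target.

### The job

The blade frame of the vegetable chopper has to come out for washing, but its red-handled locking pin is stuck fast with dried starch: work the pin free by twisting its T-handle back and forth while drawing it upward, without lifting, tipping or dragging the loose-standing chopper, and put the pin into the mug. Then push the unlocked blade frame by its upright flange about 7 cm out to the open side, so that it sticks out of its rails but still hangs level in them. Leave the mug upright, and leave the jar, onion, garlic and spice jar where they are.

Things in the scene. Friction and masses are not known exactly. Their poses are not given: they have to be found in the camera images.
- chopper: Vegetable chopper, 3.4 kg, standing loose on rubber feet: white housing 170 x 146 mm (x, y), two steel rails along y, tops at z = 74 mm. Origin: centre of its underside; -x is the front. At the back its white lid stands open, leaning from x = 76, z = 78 to x = 130, z = 212 mm, 92 mm wide. Above the blade frame, x from -40 to 44 mm, all is open. Dragging it takes about 20 N.
- blade_frame: Aluminium frame with a grid of steel blades in the chopper's rails, 116 mm long (y), 114 wide, 12 thick, 0.35 kg. Origin: centre of the grid, underside; axes as the chopper's. Starts at x = 0, y = 0, z = 56 mm of the chopper. With the pin out it slides toward the chopper's -y (about 3 N). The rails end at y = -73 mm; their lips hold it level, and it falls out after about 115 mm.
- push_flange (a point): Middle of the outer (+y) face of the blade frame's upright flange, a plate 68 mm wide along x, 4 mm thick with a rolled top edge, standing from 68 to 98 mm above the chopper's underside; this point lies 90 mm up. Pushed toward -y it slides the frame out on the far side. Axes as the blade frame's.
- lock_pin: Steel pin with a red T-handle, 84 mm long, 90 g. Origin: centre of its lower end, z up along it. Shank 12 mm thick, 48 long; then a 20 mm collar that rests on the rail, a 10 mm neck, and the handle at 70 to 84 mm. It stands upright at x = -50, y = 0 of the chopper, lower end at z = 26 mm, through the upper rail, the blade frame and a tight hole under the deck.
- lock_hole (a point): Mouth of the pin's hole on top of the front rail, 74 mm above the chopper's underside. The pin is held by about 34 N of dry friction, while an upward pull of about 24 N here tips the chopper. While the pin turns, friction acts mostly along the turn: 3 mm of rise per swing of 1.2 rad needs 13 to 20 N and 0.2 N m. Tight for the first 18 mm, then loose; clear after 48 mm.
- pin_handle (a point): Centre of the pin's red T-handle, 77 mm above the pin's lower end. The handle is a bar 50 mm long along its y, 12 mm thick along its x and 14 mm high, free all round; below it are 19 mm of neck. Its yaw against the chopper varies.
- mug_1: Mug, black above and white below, 82 mm outside diameter, 97 mm high, floor 7 mm thick, 0.25 kg. Origin at the underside, 15 mm off the mug's axis; the handle points to its -y and reaches 72 mm from the axis.
- mug_mouth (a point): Centre of the mug's mouth at the height of the rim, 97 mm above its underside; inside it is about 70 mm wide.
- jar_1: Glass jar of red jam with a white lid, 65 mm wide, 94 mm high. Origin: centre of its underside. Stays where it is.
- onion_1: Brown onion, 82 mm wide, 94 mm high. Origin: centre of its underside. Stays where it is.
- garlic_1: Garlic bulb, 60 mm wide, 58 mm high. Origin: centre of its underside. Stays where it is.
- spice_jar_1: Spice jar with a red cap, 45 mm wide, 106 mm high, near the end of the rails where the blade frame comes out. Origin: centre of its underside. Stays where it is.

How it is judged:
On the way, in this order (a step that is already met when the one before it is completed fails the run):
1. the pin is drawn clear out of the chopper (z of lock_pin in the frame of chopper above 0.078 m), for 0.1 s.
2. the pin is in the mug (horizontal distance between each of lock_pin, pin_handle and mug_mouth below 0.042 m and height (world z) of each of lock_pin, pin_handle below 0.105 m), for 0.2 s.
3. the blade frame is pushed out by more than 55 mm (y of blade_frame in the frame of chopper below -0.055 m), for 0.2 s.
At the end, for the whole second after the job is handed in: The pin lies in the upright mug (both its ends within 42 mm of the mug's axis and below 105 mm), the blade frame is 55 to 85 mm out toward the chopper's -y and hangs level in the rails (tilt under 0.08 rad), the chopper stands flat, and pin and frame are at rest (all of step 2 and angle between mug_1's own z axis and vertical below 0.1 rad and y of blade_frame in the frame of chopper between -0.085 and -0.055 m and z of blade_frame in the frame of chopper between 0.05 and 0.064 m and angle between blade_frame's own z axis and vertical below 0.08 rad and angle between chopper's own z axis and vertical below 0.03 rad and linear speed of each of lock_pin, blade_frame below 0.02 m/s); the robot touches nothing.
It fails at once if the chopper is tipped up (over 0.06 rad) (angle between chopper's own z axis and vertical above 0.06 rad).
It fails at once if the chopper is lifted or dragged by over 30 mm (distance of chopper from where it was at the start of the episode above 0.03 m).
It fails at once if the mug is tipped (over 0.35 rad) (angle between mug_1's own z axis and vertical above 0.35 rad).
It fails at once if the jar, onion, garlic or spice jar is shifted by over 30 mm (distance of any of jar_1, onion_1, garlic_1, spice_jar_1 from where it was at the start of the episode above 0.03 m).
It also fails if it takes over 72 s, if anything falls off the work surface, if the arm or the gripper's body presses on something with over 40 N, if the wrist force passes 120 N, or if a joint passes its speed limit or range.

## Working session

There is one attempt and no reset: what is moved stays moved. The work goes in short steps, Python scripts to look and compute and a tool call to move; the robot and the scene stay as the last step left them, time stands still between calls to the robot, and variables do not carry over. Pictures are saved under pics/ and viewed, and the job is handed in when it is done.

Besides the shell and the picture viewer there is one more tool, called after "Request:" as name(argument=value, ...) on one line, values as JSON. apply_moves: Moves the arm, as the interface text tells. Its arguments: {"type":"object","properties":{"commands":{"type":"array","items":{"type":"array","items":{"type":"number"}}},"claw":{"type":"number"},"newtons":{"type":"number"}},"required":["commands"]}

```bash
ls; mkdir -p pics; python3 - <<'E'
from cell import arm, vision, order
import cv2,numpy as np
print(arm.observe())
for n in ["side","top"]:
    im,d=vision.get_image(n); cv2.imwrite(f"pics/{n}0.png",im[:,:,::-1]); np.save(f"pics/{n}0_d.npy",d); np.save(f"pics/{n}0.npy",im)
    print(n,vision.get_calibration(n))
E
```

```text
pics
{'clock': 0.0, 'joints': array([ 1.10136244,  0.43522377,  0.02496456,  1.57409946, -0.01159242,
        1.13395596, -0.0751438 ]), 'dq': array([ 1.20896327e-05, -3.53736017e-04, -1.88563926e-03, -3.82586845e-04,
       -1.10980444e-03,  1.05673697e-03,  3.26758790e-04]), 'joint_efforts': array([-1.39261294e-03, -6.67848945e+01,  9.84028950e-01, -3.14458537e+01,
       -6.06968324e-02,  4.28771158e-02,  1.82161334e-04]), 'position': array([ 0.22392409, -0.58295063,  0.21114347]), 'ee_rot': array([-2.58863809e+00,  1.77871776e+00,  2.11473420e-03]), 'force': array([ 0.20666067, -0.02859448, -0.95074764]), 'ft_torque': array([-0.02470916, -0.01457346, -0.01339911]), 'width': 0.9991648357958034}
side {'K': array([[396.9213903 ,   0.        , 260.98573685],
       [  0.        , 396.9213903 , 195.10336158],
       [  0.        ,   0.        ,   1.        ]]), 'D': array([0.04789652, 0.        , 0.        , 0.        , 0.        ]), 'R': array([[-0.54548337, -0.83811751,  0.00263469],
       [-0.51382997,  0.33193611, -0.79107343],
       [ 0.66213794, -0.43287118, -0.61171553]]), 't': array([0.35690218, 0.32659734, 0.67485885])}
top {'K': array([[393.30860043,   0.        , 256.45281161],
       [  0.        , 393.30860043, 192.23033988],
       [  0.        ,   0.        ,   1.        ]]), 'D': array([-0.00183349,  0.        ,  0.        ,  0.        ,  0.        ]), 'R': array([[-0.00480835, -0.99995995,  0.00754894],
       [-0.99675981,  0.00418656, -0.08032655],
       [ 0.08029173, -0.00791072, -0.99674002]]), 't': array([0.06622747, 0.55376463, 1.002963  ])}
```

View pics/top0.png

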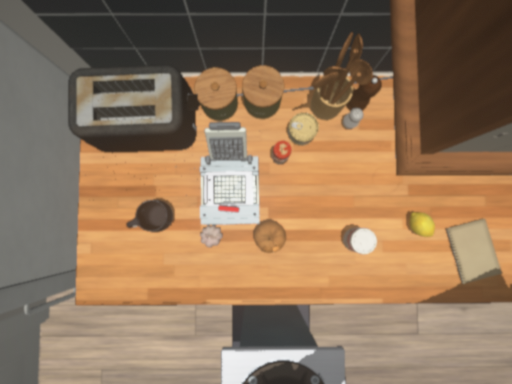

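View pics/side0.png

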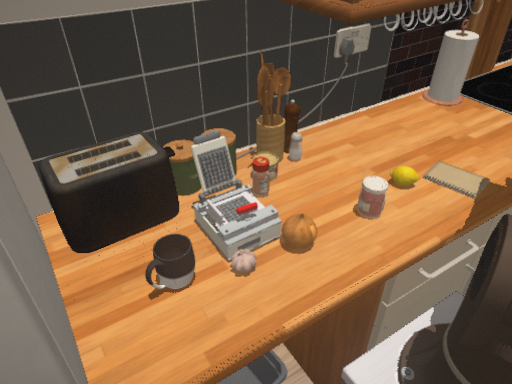

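Top view: chopper centred at about (229,190), pin (229,209), mug (155,215), garlic (211,235), onion (269,236), spice jar (282,151), jam jar (363,241). In the side view the open side (-y) faces the spice jar. Next I'll measure these.

```bash
cat > h.py <<'E'
import numpy as np,cv2
from cell import arm,vision,order
def cal(n):
    c=vision.get_calibration(n); return c["K"],c["D"],c["R"],c["t"]
def pts(n,uv,d):
    K,D,R,t=cal(n); uv=np.asarray(uv,float).reshape(-1,1,2)
    p=cv2.undistortPoints(uv,K,D)[:,0]; d=np.asarray(d).reshape(-1,1)
    return (np.c_[p,np.ones(len(p))]*d-t)@R
def plane(n,uv,z):
    K,D,R,t=cal(n); uv=np.asarray(uv,float).reshape(-1,1,2)
    p=cv2.undistortPoints(uv,K,D)[:,0]; r=np.c_[p,np.ones(len(p))]@R; c=-t@R
    return c+r*((z-c[2])/r[:,2])[:,None]
def proj(n,X):
    K,D,R,t=cal(n); return cv2.projectPoints(np.asarray(X,float).reshape(-1,3),cv2.Rodrigues(R)[0],t,K,D)[0][:,0]
def cloud(n,d):
    v,u=np.mgrid[:384,:512]; return pts(n,np.c_[u.ravel(),v.ravel()],d.ravel()).reshape(384,512,3)
E
python3 - <<'E'
from h import *
for n in ["top","side"]:
    im=np.load(f"pics/{n}0.npy"); d=np.load(f"pics/{n}0_d.npy"); P=cloud(n,d)
    np.save(f"pics/{n}0_P.npy",P)
    hsv=cv2.cvtColor(im,cv2.COLOR_RGB2HSV)
    m=((hsv[...,0]<6)|(hsv[...,0]>174))&(hsv[...,1]>150)&(hsv[...,2]>90)
    k,l,s,c=cv2.connectedComponentsWithStats(m.astype(np.uint8))
    for i in range(1,k):
        if s[i,4]>15:
            q=P[l==i]; 
            uv=np.argwhere(l==i)[:,::-1].astype(np.float32)
            print(n,s[i],c[i],np.median(q,0),cv2.minAreaRect(uv))
    x0,y0,w,h=(190,110,110,140) if n=="top" else (130,120,210,180)
    f=5 if n=="top" else 3
    f=4 if n=="top" else 3
    cv2.imwrite(f"pics/{n}0c.png",cv2.resize(im[y0:y0+h,x0:x0+w,::-1],None,fx=f,fy=f,interpolation=cv2.INTER_CUBIC))
    if n=="top":
        for r in range(140,232,6): print(r,[f"{z*1000:.0f}" for z in P[r,192:268:4,2]])
E
```

```text
top [274 144  14  15  58] [278.         152.36206897] [0.64207966 0.01439116 0.10684818] ((279.033935546875, 152.2873077392578), (15.000601768493652, 8.1393404006958), 47.7263069152832)
top [220 207  18   4  42] [228.21428571 208.26190476] [0.50967649 0.13333563 0.10992123] ((228.4758758544922, 208.28968811035156), (17.107370376586914, 2.3252735137939453), 4.763641834259033)
140 ['57', '-2', '-0', '2', '164', '169', '169', '173', '171', '170', '169', '170', '171', '162', '5', '-1', '1', '-1', '2']
146 ['-1', '-1', '0', '2', '142', '162', '164', '164', '146', '147', '166', '164', '164', '139', '-2', '1', '-0', '-0', '-2']
152 ['1', '-0', '-2', '-1', '4', '142', '144', '121', '128', '138', '143', '144', '144', '113', '1', '0', '-0', '1', '-1']
158 ['2', '-1', '1', '57', '87', '91', '91', '115', '116', '116', '115', '114', '116', '87', '82', '82', '57', '2', '1044']
164 ['4', '-2', '0', '58', '70', '54', '57', '57', '53', '56', '57', '56', '58', '58', '58', '57', '58', '-0', '3']
170 ['-1', '-1', '70', '73', '73', '74', '75', '74', '75', '73', '73', '76', '75', '74', '74', '72', '75', '
[... 779 characters left out ...]
 '74', '75', '75', '75', '75', '-1', '3']
218 ['-3', '1', '73', '72', '73', '74', '72', '77', '68', '60', '59', '53', '54', '60', '57', '55', '56', '-2', '4']
224 ['2', '2', '2', '55', '28', '42', '40', '40', '40', '41', '40', '1', '1', '-3', '2', '-3', '-1', '45', '59']
230 ['5', '-1', '-1', '36', '40', '38', '39', '23', '-0', '-2', '0', '-2', '2', '1', '5', '-2', '55', '65', '71']
side [253 158  16  14 132] [259.95454545 165.87121212] [0.63733035 0.01473599 0.09963836] ((260.5, 164.5), (13.0, 15.0), 90.0)
side [237 203  20  11 128] [246.3203125 207.7578125] [0.50554793 0.135445   0.10601401] ((246.56883239746094, 207.7293701171875), (6.321653842926025, 20.78483009338379), 73.3007583618164)
```

View pics/top0c.png

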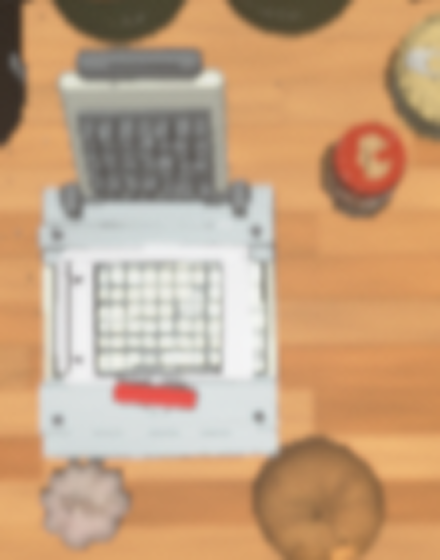

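View pics/side0c.png

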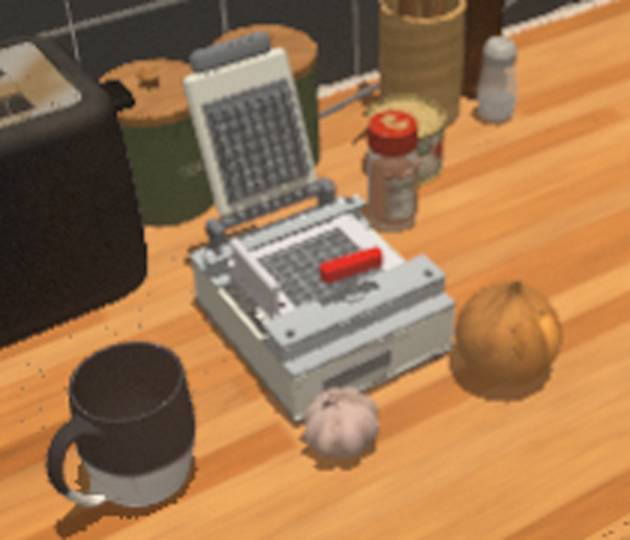

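```bash
python3 - <<'E'
from h import *
im=np.load("pics/top0.npy"); P=np.load("pics/top0_P.npy"); d=np.load("pics/top0_d.npy")
hsv=cv2.cvtColor(im,cv2.COLOR_RGB2HSV).astype(int)
m=((hsv[...,0]<10)|(hsv[...,0]>170))&(hsv[...,1]>90); m[:200]=0; m[:,:210]=0;m[:,250:]=0;m[216:]=0
# weighted by redness
sat=np.zeros(m.shape); reg=(slice(201,216),slice(212,246))
r=im.astype(float); red=np.clip((r[...,0]-np.maximum(r[...,1],r[...,2]))/150,0,1)
w=red[reg]; vv,uu=np.mgrid[reg]
X=plane("top",np.c_[uu.ravel(),vv.ravel()],0.110)[:,:2]; w=w.ravel()*(w.ravel()>.2)
c=(X*w[:,None]).sum(0)/w.sum(); C=((X-c)*w[:,None]).T@(X-c)/w.sum()
e,V=np.linalg.eigh(C); a=V[:,1]; print("handle",c,"dir deg from y",np.degrees(np.arctan2(-a[0],a[1])),np.sqrt(e*12), m.sum())
# chopper footprint: points with z 0.05..0.08
s=(P[...,2]>0.045)&(P[...,2]<0.085)&(P[...,0]>0.45)&(P[...,0]<0.68)&(P[...,1]>0.03)&(P[...,1]<.24)
k,l,st,cc=cv2.connectedComponentsWithStats(s.astype(np.uint8))
for i in range(1,k):
    if st[i,4]>200:
        q=P[l==i]; print(st[i],cv2.minAreaRect((q[:,:2]*1000).astype(np.float32)), q.min(0),q.max(0))
# flange
f=(P[...,2]>0.088)&(P[...,2]<0.103)&(P[...,0]>0.5)&(P[...,0]<0.62)&(P[...,1]>0.16)&(P[...,1]<.24)
q=P[f]; print("flange",f.sum(),q.mean(0),q.min(0),q.max(0)); A=np.polyfit(q[:,0],q[:,1],1); print("yaw deg",-np.degrees(np.arctan(A[0])))
# rails z72-77
for nm,(a0,b0) in dict(front=(.47,.53),rear=(.59,.63)).items():
    g=(abs(P[...,2]-.0742)<.006)&(P[...,0]>a0)&(P[...,0]<b0)&(P[...,1]>0.03)&(P[...,1]<.24)
    q=P[g]; print(nm,g.sum(),q.min(0),q.max(0),cv2.minAreaRect((q[:,:2]*1000).astype(np.float32)))
def circ(s):
    q=P[s]; A=np.c_[2*q[:,:2],np.ones(len(q))]; x=np.linalg.lstsq(A,(q[:,:2]**2).sum(1),rcond=None)[0]; return len(q),q.mean(0),x[:2],np.sqrt(x[2]+x[0]**2+x[1]**2), cv2.minEnclosingCircle((q[:,:2]*1000).astype(np.float32))
g=(P[...,2]>0.088)&(P[...,2]<.105)&(P[...,0]>.4)&(P[...,0]<.58)&(P[...,1]>.25)&(P[...,1]<.42); print("mug",circ(g))
g=(P[...,2]>0.02)&(P[...,2]<.105)&(P[...,0]>.4)&(P[...,0]<.58)&(P[...,1]>.25)&(P[...,1]<.42); print("mug all",P[g].min(0),P[g].max(0))
for nm,b in dict(garlic=(.4,.48,.13,.21),onion=(.38,.5,-.03,.11),spice=(.6,.69,-.02,.05),jar=(.36,.5,-.3,-.15)).items():
    g=(P[...,2]>0.02)&(P[...,2]<.2)&(P[...,0]>b[0])&(P[...,0]<b[1])&(P[...,1]>b[2])&(P[...,1]<b[3]); print(nm,P[g].min(0),P[g].max(0))
P2=np.load("pics/side0_P.npy")
for a in np.arange(.4,.6,.02): pass
print(plane("side",[[246.5,207.7]],0.105))
E
```

```text
handle [0.50880273 0.13170042] dir deg from y -5.592828306307869 [0.01160987 0.04706836] 91
[ 200  155   59   70 2847] ((558.1283569335938, 132.0327911376953), (170.25440979003906, 145.45887756347656), 0.8195072412490845) [0.47214623 0.05982699 0.0452103 ] [0.64422767 0.20459561 0.08482236]
flange 84 [0.55755572 0.18843603 0.09762109] [0.5248469  0.18554417 0.09368827] [0.59062785 0.19146259 0.10169075]
yaw deg -0.4136791492616615
front 711 [0.48662871 0.06047224 0.06823447] [0.52891908 0.2039398  0.07998054] ((507.6345520019531, 132.24700927734375), (143.45974731445312, 42.19282913208008), 89.75890350341797)
rear 428 [0.59091525 0.06001142 0.06824279] [0.62969571 0.20458605 0.07984116] ((610.2977905273438, 132.29986572265625), (38.77225112915039, 144.57513427734375), 0.020533040165901184)
mug (238, array([0.48842126, 0.32720454, 0.09452938]), array([0.49153589, 0.32245801]), np.float64(0.039286235536629195), ((489.67193603515625, 329.02532958984375), 51.11220932006836))
mug all [0.45273445 0.27616593 0.02005545] [0.53251866 0.38190795 0.10039231]
garlic [0.41310429 0.13038511 0.02121052] [0.47968743 0.20893647 0.06053419]
onion [ 0.40067673 -0.00818564  0.03072727] [0.49872421 0.10985316 0.09687385]
spice [ 0.62819588 -0.01968263  0.02120673] [0.67192193 0.024025   0.11285209]
jar [ 0.39822208 -0.22251779  0.02166767] [ 0.46070623 -0.15953301  0.1009063 ]
[[0.50647435 0.13517241 0.105     ]]
```

```bash
cat >> h.py <<'E'
from scipy.spatial.transform import Rotation as Ro
def st():
    s=arm.observe(); R=Ro.from_rotvec(s["ee_rot"]).as_matrix(); return s,R
def tgt(pos,head,tilt_ok=True):
    """needed shift (tool axes, cm) & turn from now to pos(TCP), tool down, tool x heading (rad, world)"""
    s,R=st(); x=np.array([np.cos(head),np.sin(head),0]); z=np.array([0,0,-1.]); T=np.c_[x,np.cross(z,x),z]
    dr=Ro.from_matrix(R.T@T).as_rotvec(); dp=R.T@(np.array(pos)-s["position"])*100
    np.set_printoptions(precision=4,suppress=True)
    print("t",s["clock"],"pos",s["position"],"heading",np.degrees(np.arctan2(R[1,0],R[0,0])),"shift cm",dp,"turn",dr,"F",s["force"],"M",s["ft_torque"],"w",s["width"],"q",s["joints"])
E
python3 - <<'E'
from h import *
tgt([.508,.132,.21],np.radians(-5.6)); tgt([.508,.132,.21],np.radians(174.4))
P=np.load("pics/top0_P.npy")
g=(P[...,2]>0.088)&(P[...,2]<.105)&(P[...,0]>.4)&(P[...,0]<.58)&(P[...,1]>.25)&(P[...,1]<.345)
q=P[g]; c=np.array([.4915,.32])
for _ in range(20):
    A=np.c_[2*q[:,:2],np.ones(len(q))]; x=np.linalg.lstsq(A,(q[:,:2]**2).sum(1),rcond=None)[0]; c=x[:2]; rr=np.hypot(*(q[:,:2]-c).T); q=q[abs(rr-.0385)<.006]
print(c,rr.mean(),len(q))
P=np.load("pics/side0_P.npy")
g=(P[...,2]>0.090)&(P[...,2]<.105)&(P[...,0]>.4)&(P[...,0]<.58)&(P[...,1]>.25)&(P[...,1]<.42); q=P[g]; print(q.min(0),q.max(0))
E
```

```text
t 0.1 pos [ 0.2239 -0.583   0.2112] heading -68.98815282380754 shift cm [-56.5564 -52.1565   0.1975] turn [-0.0007  0.0014 -1.1063] F [-0.3838 -0.4005 -0.339 ] M [-0.0031  0.0022  0.0304] w 0.9999801457940426 q [ 1.1014  0.4352  0.025   1.574  -0.0116  1.134  -0.0751]
t 0.1 pos [ 0.2239 -0.583   0.2112] heading -68.98815282380754 shift cm [-56.5564 -52.1565   0.1975] turn [0.0016 0.0008 2.0353] F [-0.3838 -0.4005 -0.339 ] M [-0.0031  0.0022  0.0304] w 0.9999801457940426 q [ 1.1014  0.4352  0.025   1.574  -0.0116  1.134  -0.0751]
[0.4935 0.3172] 0.03690267633656624 136
[0.4548 0.2816 0.09  ] [0.5329 0.3763 0.0978]
```

Request:
apply_moves(commands=[[-3,-2.8,0,0,0,0],[-3,-2.8,0,0,0,0],[-3,-2.8,0,0,0,0],[-3,-2.8,0,0,0,0],[-3,-2.8,0,0,0,0]], claw=-0.2, newtons=50)

```text
clock: 0.6
position: [0.3012, -0.3914, 0.2117]
ee_rot: [-2.589, 1.779, 0.001]
force: [1.1, -0.6, 0.4]
width: 0.625
```

Request:
apply_moves(commands=[[-3,-2.8,0,0,0,0],[-3,-2.8,0,0,0,0],[-3,-2.8,0,0,0,0],[-3,-2.8,0,0,0,0],[-3,-2.8,0,0,0,0]])

```text
clock: 1.1
position: [0.378, -0.2014, 0.2119]
ee_rot: [2.589, -1.779, -0.0]
force: [0.9, -0.6, -0.2]
width: 0.602
```

Request:
apply_moves(commands=[[-3,-2.8,0,0,0,0],[-3,-2.8,0,0,0,0],[-3,-2.8,0,0,0,0],[-3,-2.8,0,0,0,0],[-3,-2.8,0,0,0,0]])

```text
clock: 1.6
position: [0.455, -0.0112, 0.2118]
ee_rot: [2.589, -1.779, -0.0]
force: [0.2, -0.6, -0.7]
width: 0.599
```

Request:
apply_moves(commands=[[0,0,0,0,0,-0.14],[0,0,0,0,0,-0.14],[0,0,0,0,0,-0.14],[0,0,0,0,0,-0.14],[0,0,0,0,0,-0.14]])

```text
clock: 2.1
position: [0.4545, -0.0128, 0.2116]
ee_rot: [3.044, -0.775, -0.001]
force: [1.3, 0.2, 0.0]
width: 0.6
```

Request:
apply_moves(commands=[[0,0,0,0,0,-0.14],[0,0,0,0,0,-0.14],[0,0,0,0,0,-0.126],[0,0,0,0,0,0]])

```text
clock: 2.5
position: [0.4545, -0.0129, 0.2117]
ee_rot: [-3.138, 0.151, 0.001]
force: [0.1, 0.1, 0.9]
width: 0.596
```

```bash
python3 - <<'E'
from h import *
tgt([.508,.132,.21],np.radians(-5.6)); tgt([.508,.132,.106],np.radians(-5.6))
im,d=vision.get_image("top"); cv2.imwrite("pics/t1.png",im[...,::-1])
im,d=vision.get_image("side"); cv2.imwrite("pics/s1.png",im[...,::-1])
E
```

```text
t 2.5 pos [ 0.4545 -0.0129  0.2117] heading -5.5117841332550706 shift cm [  3.9298 -14.9336   0.1632] turn [0.     0.0007 0.0015] F [0.0546 0.1401 0.9082] M [ 0.0053 -0.1082  0.0128] w 0.5964312327520916 q [ 0.3758  0.2078 -0.5407  1.9331  0.1237  1.0337 -0.3152]
t 2.5 pos [ 0.4545 -0.0129  0.2117] heading -5.5117841332550706 shift cm [  3.937  -14.9338  10.5632] turn [0.     0.0007 0.0015] F [0.0546 0.1401 0.9082] M [ 0.0053 -0.1082  0.0128] w 0.5964312327520916 q [ 0.3758  0.2078 -0.5407  1.9331  0.1237  1.0337 -0.3152]
```

View pics/s1.png

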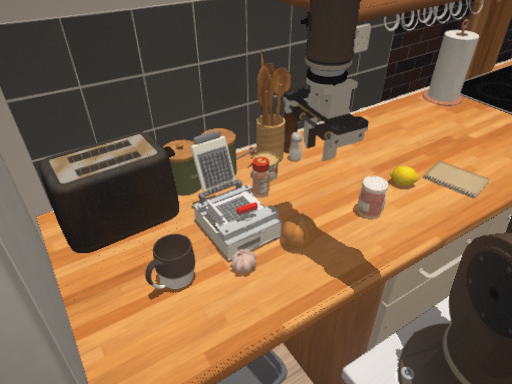

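Request:
apply_moves(commands=[[1,-3.73,0,0,0,0],[1,-3.73,0,0,0,0],[1,-3.73,0,0,0,0],[0.94,-3.74,0,0,0,0],[0,0,2,0,0,0]])

```text
clock: 3.1
position: [0.5109, 0.1389, 0.1939]
ee_rot: [-3.133, 0.15, -0.007]
force: [1.1, -0.5, -1.4]
width: 0.601
```

Request:
apply_moves(commands=[[0,0,2,0,0,0],[0,0,2,0,0,0],[0,0,0,0,0,0]])

```text
clock: 3.4
position: [0.507, 0.1312, 0.1495]
ee_rot: [3.136, -0.158, -0.007]
force: [0.1, -0.2, 0.6]
width: 0.601
```

```bash
python3 - <<'E'
from h import *
tgt([.508,.132,.106],np.radians(-5.6))
im,d=vision.get_image("top"); cv2.imwrite("pics/t2.png",cv2.resize(im[130:260,170:300,::-1],None,fx=4,fy=4))
im,d=vision.get_image("side"); cv2.imwrite("pics/s2.png",cv2.resize(im[120:270,150:350,::-1],None,fx=4,fy=4))
E
```

```text
t 3.4 pos [0.507  0.1312 0.1495] heading -5.767561341418789 shift cm [ 0.111  -0.097   4.3528] turn [ 0.0019  0.0043 -0.0029] F [ 0.1331 -0.1569  0.6069] M [ 0.002  -0.0661  0.0442] w 0.6013688747988614 q [ 0.0749  0.4019 -0.5668  1.8586  0.2586  0.9595 -0.7072]
```

View pics/s2.png

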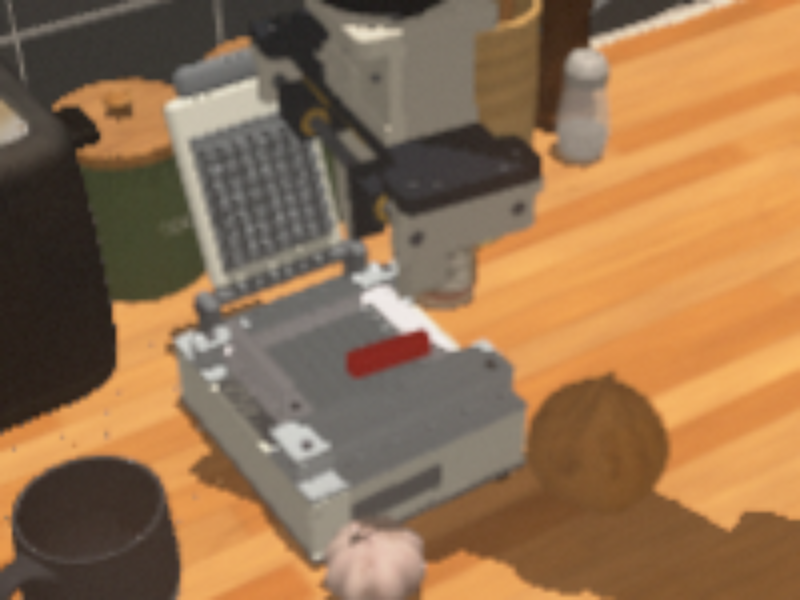

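```bash
python3 - <<'E'
from h import *
tgt([.508,.132,.106],np.radians(-5.6))
for n in ("side","top"):
    im,d=vision.get_image(n); P=cloud(n,d); np.save(f"pics/{n}2P.npy",P); cv2.imwrite(f"pics/{n}2f.png",im[...,::-1])
    print(proj(n,[[.507,.131,.1495],[.507,.131,.1275]]))
    if n=="side":
        for v in range(160,212,4): print(v,[tuple((P[v,u]*1000).astype(int)) for u in range(236,276,4)])
E
```

```text
t 3.5 pos [0.5086 0.132  0.1521] heading -5.716350944745216 shift cm [-0.0586  0.0055  4.6141] turn [ 0.0002  0.0006 -0.002 ] F [0.9905 0.4063 0.632 ] M [ 0.0348 -0.0536 -0.0338] w 0.600221433120243 q [ 0.0757  0.3992 -0.568   1.8551  0.2577  0.9613 -0.7054]
[[247.6113 191.1007]
 [247.7905 199.0495]]
160 [(np.int64(494), np.int64(163), np.int64(247)), (np.int64(480), np.int64(162), np.int64(254)), (np.int64(476), np.int64(155), np.int64(254)), (np.int64(446), np.int64(164), np.int64(273)), (np.int64(443), np.int64(157), np.int64(272)), (np.int64(437), np.int64(152), np.int64(274)), (np.int64(435), np.int64(145), np.int64(272)), (np.int64(431), np.int64(139), np.int64(273)), (np.int64(427), np.int64(133), np.int64(273)), (np.int64(423), np.int64(126), np.int64(272))]
164 [(np.int64(480), np.int64(171), np.int64(248)), (np.int64(469), np.int64(168), np.int64(253)), (np.int64(465), np.int64(162), np.int64(253)), (np.int64(434), np.int64(171), np.int64(273)), (np.int64(430), np.int64(165), np.int64(274)), (np.int64(429), np.int64(157), np.int64(271)), (np.int64(424), np.int64(152), np.in
[... 4614 characters left out ...]
int64(108)), (np.int64(558), np.int64(65), np.int64(49)), (np.int64(606), np.int64(21), np.int64(-2)), (np.int64(600), np.int64(12), np.int64(-2)), (np.int64(596), np.int64(2), np.int64(-3))]
208 [(np.int64(516), np.int64(156), np.int64(106)), (np.int64(508), np.int64(150), np.int64(109)), (np.int64(506), np.int64(141), np.int64(106)), (np.int64(501), np.int64(134), np.int64(107)), (np.int64(501), np.int64(123), np.int64(102)), (np.int64(501), np.int64(112), np.int64(97)), (np.int64(529), np.int64(84), np.int64(64)), (np.int64(516), np.int64(81), np.int64(73)), (np.int64(513), np.int64(72), np.int64(71)), (np.int64(506), np.int64(65), np.int64(72))]
[[227.371  208.4916]
 [227.9962 208.8613]]
```

View pics/side2f.png

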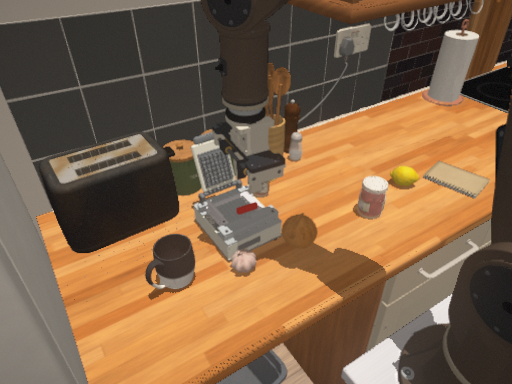

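View pics/top2f.png

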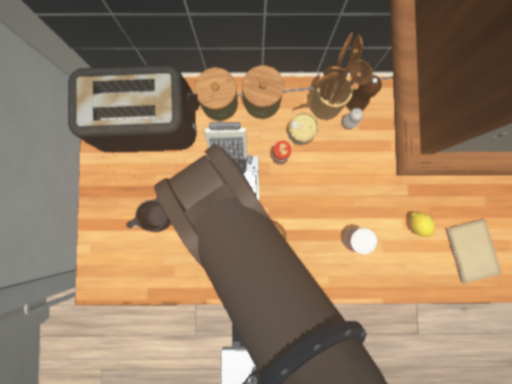

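The gripper appears centred over the handle, but its visible fingertips read z≈0.165. I expected about 0.130 with the TCP at 0.152. I'll descend to the nominal height and check again before relying on either number.

Request:
apply_moves(commands=[[0,0,1.6,0,0,0],[0,0,1.5,0,0,0],[0,0,1.5,0,0,0],[0,0,0,0,0,0],[0,0,0,0,0,0]])

```text
clock: 4.1
position: [0.5092, 0.1321, 0.1069]
ee_rot: [-3.138, 0.155, -0.001]
force: [0.7, 0.4, 0.5]
width: 0.603
```

```bash
python3 - <<'E'
from h import *
tgt([.508,.132,.106],np.radians(-5.6))
im,d=vision.get_image("side"); cv2.imwrite("pics/s3.png",cv2.resize(im[140:260,170:330,::-1],None,fx=5,fy=5,interpolation=cv2.INTER_CUBIC)); np.save("pics/s3P.npy",cloud("side",d))
E
```

```text
t 4.1 pos [0.5092 0.1321 0.1069] heading -5.646461943948428 shift cm [-0.1142  0.0218  0.0865] turn [-0.0003 -0.0009 -0.0008] F [0.7382 0.3775 0.4706] M [ 0.0232 -0.1431  0.0091] w 0.6029305234721316 q [ 0.0531  0.4534 -0.5458  1.9054  0.304   0.8639 -0.746 ]
```

View pics/s3.png

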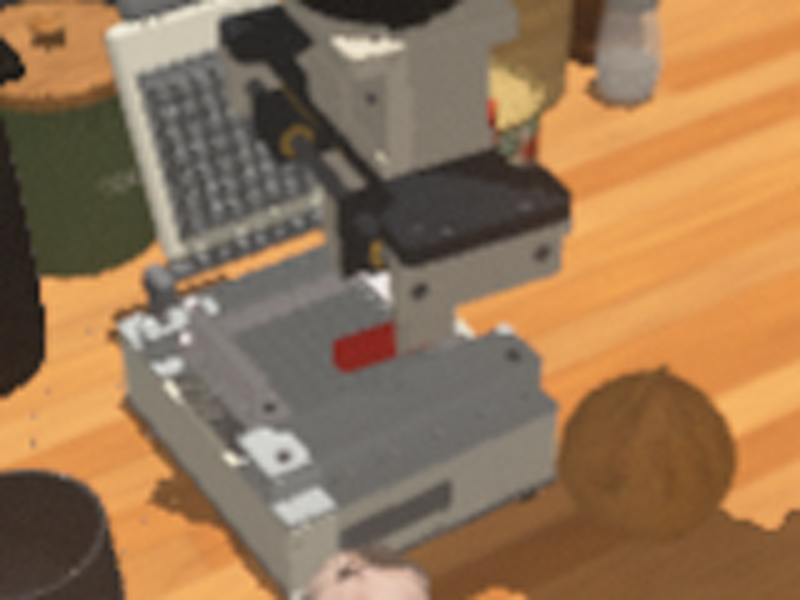

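```bash
python3 - <<'E'
import numpy as np
P=np.load("pics/s3P.npy")
for v in range(190,216,2): print(v,[tuple(int(a) for a in P[v,u]*1000) for u in range(238,264,3)])
E
```

```text
190 [(537, 137, 135), (460, 173, 199), (452, 171, 203), (432, 176, 218), (420, 177, 226), (418, 171, 224), (418, 165, 222), (417, 159, 220), (417, 152, 217)]
192 [(538, 137, 129), (461, 173, 193), (453, 171, 197), (431, 177, 214), (422, 176, 219), (417, 172, 221), (416, 166, 219), (418, 158, 215), (419, 151, 211)]
194 [(536, 138, 125), (536, 130, 122), (454, 170, 192), (431, 177, 209), (420, 177, 216), (421, 170, 213), (418, 165, 212), (418, 158, 210), (423, 148, 202)]
196 [(597, 105, 65), (595, 98, 64), (588, 93, 66), (430, 177, 205), (419, 177, 212), (421, 169, 207), (425, 161, 202), (424, 154, 199), (423, 148, 198)]
198 [(597, 105, 59), (590, 100, 62), (585, 95, 63), (434, 175, 197), (426, 173, 201), (425, 167, 199), (425, 161, 197), (425, 154, 193), (424, 147, 191)]
200 [(590, 109, 59), (580, 106, 65), (582, 96, 59), (433, 176, 193), (426, 174, 197), (426, 167, 193), (425, 161, 192), (424, 154, 190), (424, 147, 187)]
202 [(579, 115, 64), (579, 107, 60), (569, 104, 65), (432, 176, 188), (426, 174, 192), (426, 167, 188), (425, 161, 187), (461, 131, 149), (616, 21, -2)]
204 [(580, 1
[... 194 characters left out ...]
(508, 132, 107), (472, 146, 138), (465, 143, 141), (464, 136, 139), (464, 129, 136), (551, 64, 47)]
208 [(512, 153, 107), (508, 148, 108), (506, 141, 106), (504, 134, 105), (471, 147, 133), (466, 142, 135), (466, 135, 132), (529, 86, 66), (527, 80, 65)]
210 [(508, 156, 106), (505, 150, 106), (503, 143, 104), (504, 135, 100), (471, 147, 128), (536, 99, 60), (528, 96, 65), (517, 95, 72), (513, 89, 72)]
212 [(504, 158, 104), (503, 151, 101), (505, 142, 96), (503, 135, 94), (538, 106, 56), (519, 110, 72), (513, 105, 73), (511, 98, 71), (506, 93, 73)]
214 [(506, 157, 96), (536, 132, 63), (537, 124, 59), (506, 134, 86), (516, 120, 72), (514, 113, 70), (508, 108, 72), (506, 101, 71), (503, 95, 70)]
```

Depth puts the tips near z=0.123, so the whole hand reads about 37 mm higher than the reported TCP implies. A gentle close will settle it: the width shows whether the handle is between the pads.

Request:
apply_moves(commands=[[-0.1,0,0,0,0,0],[0,0,0,0,0,0],[0,0,0,0,0,0],[0,0,0,0,0,0],[0,0,0,0,0,0]], claw=1, newtons=6)

```text
clock: 4.65
position: [0.5077, 0.132, 0.106]
ee_rot: [3.138, -0.154, 0.0]
force: [0.8, 1.0, -0.2]
width: 0.21
```

```bash
python3 - <<'E'
from h import *
tgt([.508,.132,.106],np.radians(-5.6))
im,d=vision.get_image("side"); cv2.imwrite("pics/s4.png",cv2.resize(im[140:260,170:330,::-1],None,fx=5,fy=5,interpolation=cv2.INTER_CUBIC)); np.save("pics/s4P.npy",cloud("side",d))
E
```

```text
t 4.65 pos [0.5077 0.132  0.106 ] heading -5.623746991172465 shift cm [ 0.0261 -0.0001 -0.0004] turn [ 0.     -0.0001 -0.0004] F [ 0.8096  1.0402 -0.2281] M [-0.0766 -0.1088  0.0378] w 0.21024406369729703 q [ 0.0527  0.4531 -0.5459  1.9088  0.3042  0.8617 -0.7469]
```

View pics/s4.png

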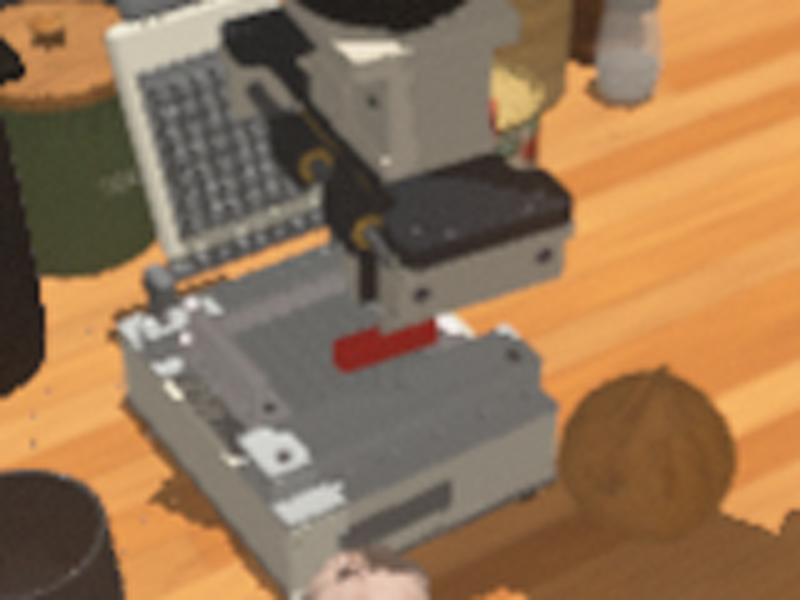

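Request:
apply_moves(commands=[[0,0,0,0,0,0],[0,0,0,0,0,0],[0,0,0,0,0,0],[0,0,0,0,0,0]])

```text
clock: 5.1
position: [0.5077, 0.132, 0.1059]
ee_rot: [3.138, -0.154, -0.0]
force: [-0.9, -0.5, -0.9]
width: 0.01
```

The gripper shut fully, so the handle was not between the pads and the depth reading is right. The real hand sits about 37 mm higher than reported. I'll measure the closed fingertips to get all three offset components.

```bash
python3 - <<'E'
from h import *
im,d=vision.get_image("side"); P=cloud("side",d); cv2.imwrite("pics/s5.png",cv2.resize(im[160:230,210:300,::-1],None,fx=8,fy=8,interpolation=cv2.INTER_CUBIC)); np.save("pics/s5P.npy",P)
for v in range(194,214,1): print(v,[tuple(int(a) for a in P[v,u]*1000) for u in range(238,262,2)])
print(proj("side",[[.508,.132,.123],[.508,.132,.084]]))
E
```

```text
194 [(604, 100, 65), (521, 142, 136), (511, 142, 143), (499, 144, 151), (490, 145, 158), (428, 177, 211), (420, 177, 216), (418, 174, 217), (418, 170, 215), (416, 166, 214), (417, 161, 211), (418, 156, 209)]
195 [(600, 103, 66), (520, 142, 134), (511, 142, 140), (499, 144, 149), (489, 145, 156), (428, 177, 209), (420, 177, 214), (418, 174, 214), (419, 169, 212), (416, 166, 212), (417, 161, 209), (421, 154, 203)]
196 [(597, 105, 65), (522, 141, 130), (512, 142, 137), (501, 143, 145), (491, 144, 152), (430, 175, 204), (419, 177, 212), (418, 174, 212), (417, 170, 210), (418, 165, 208), (424, 157, 201), (421, 154, 202)]
197 [(594, 106, 65), (521, 142, 128), (512, 142, 134), (501, 143, 142), (491, 144, 148), (428, 176, 203), (420, 177, 209), (417, 174, 210), (424, 166, 202), (423, 162, 201), (423, 157, 199), (422, 153, 197)]
198 [(597, 105, 60), (589, 104, 64), (511, 143, 132), (501, 143, 139), (490, 145, 147), (428, 177, 201), (426, 173, 201), (423, 171, 202), (425, 165, 199), (424, 161, 198), (422, 158, 197), (422, 153, 195)]
199 [(593, 107, 60), (591, 103, 59), (512, 142, 129), (500, 1
[... 2332 characters left out ...]
), (528, 96, 65), (517, 97, 73), (515, 92, 72)]
211 [(506, 157, 105), (504, 153, 104), (504, 147, 102), (503, 143, 101), (505, 137, 97), (502, 133, 97), (537, 107, 60), (535, 103, 60), (530, 100, 62), (518, 102, 72), (514, 99, 73), (512, 95, 72)]
212 [(505, 157, 103), (504, 153, 102), (504, 148, 99), (505, 142, 96), (505, 137, 94), (505, 132, 91), (538, 106, 56), (527, 107, 64), (519, 107, 70), (515, 104, 72), (513, 100, 71), (509, 96, 72)]
213 [(505, 158, 100), (504, 153, 98), (504, 148, 97), (534, 125, 65), (506, 136, 90), (503, 133, 90), (527, 113, 64), (518, 113, 71), (515, 109, 71), (512, 106, 72), (509, 102, 72), (506, 98, 72)]
[[247.20491547 200.56190705]
 [247.5226345  213.98605848]]
```

View pics/s5.png

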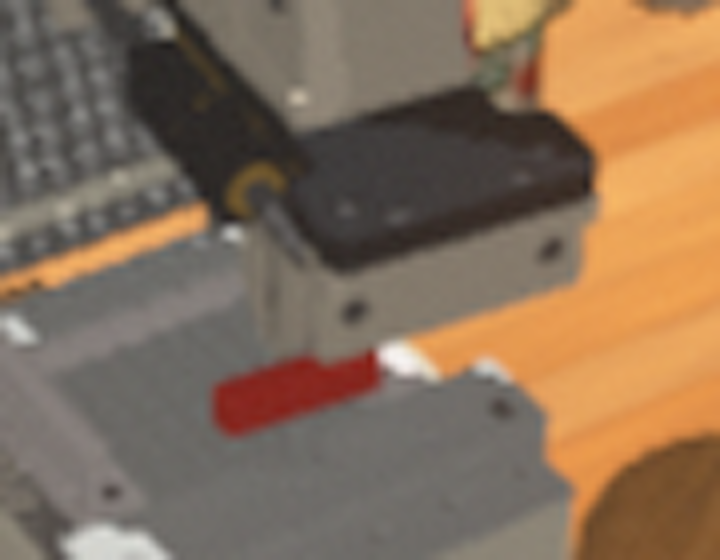

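Request:
apply_moves(commands=[[0,0,0,0,0,0],[0,0,0,0,0,0],[0,0,0,0,0,0],[0,0,0,0,0,0]], claw=-0.1)

```text
clock: 5.55
position: [0.5077, 0.132, 0.1059]
ee_rot: [3.138, -0.154, -0.0]
force: [0.2, -0.3, -0.0]
width: 0.305
```

Request:
apply_moves(commands=[[0,0,1.2,0,0,0],[0,0,1.2,0,0,0],[0,0,1.0,0,0,0],[0,0,0,0,0,0],[0,0,0,0,0,0]])

```text
clock: 6.05
position: [0.5073, 0.1321, 0.0714]
ee_rot: [3.138, -0.154, -0.002]
force: [0.4, 0.3, 0.7]
width: 0.549
```

```bash
python3 - <<'E'
from h import *
tgt([.508,.132,.072],np.radians(-5.6))
im,d=vision.get_image("side"); P=cloud("side",d); cv2.imwrite("pics/s6.png",cv2.resize(im[160:240,210:310,::-1],None,fx=7,fy=7,interpolation=cv2.INTER_CUBIC))
E
```

```text
t 6.05 pos [0.5073 0.1321 0.0714] heading -5.603062112139139 shift cm [ 0.0671  0.0033 -0.0605] turn [ 0.0003  0.0011 -0.0001] F [0.3727 0.2703 0.7375] M [-0.0566 -0.0919 -0.0172] w 0.5493613862624316 q [ 0.0314  0.4986 -0.5229  1.9415  0.3423  0.7903 -0.781 ]
```

View pics/s6.png

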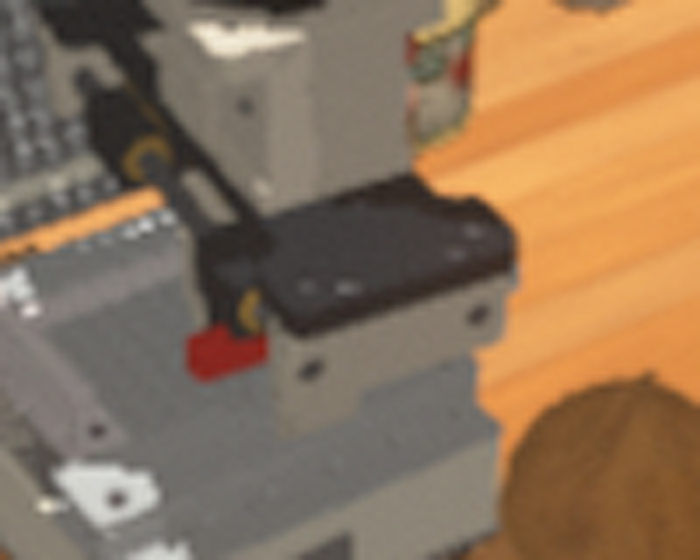

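The jaws now straddle the red handle, with it visible between the fingers at about (225,350) in the crop. Closing softly first.

Request:
apply_moves(commands=[[0,0,0,0,0,0],[0,0,0,0,0,0],[0,0,0,0,0,0],[0,0,0,0,0,0],[0,0,0,0,0,0]], claw=1, newtons=10)

```text
clock: 6.6
position: [0.5077, 0.132, 0.072]
ee_rot: [3.138, -0.154, 0.0]
force: [0.1, 0.2, 0.3]
width: 0.163
```

Request:
apply_moves(commands=[[0,0,0,0,0,0],[0,0,0,0,0,0],[0,0,0,0,0,0]])

```text
clock: 6.9
position: [0.5083, 0.132, 0.0721]
ee_rot: [-3.138, 0.154, -0.002]
force: [3.2, -0.6, 0.6]
width: 0.129
```

```bash
python3 - <<'E'
from h import *
tgt([.508,.132,.072],np.radians(-5.6))
E
```

```text
t 6.9 pos [0.5083 0.132  0.0721] heading -5.629654336781711 shift cm [-0.027   0.0072  0.0119] turn [-0.0003 -0.001  -0.0005] F [ 3.1627 -0.5747  0.6381] M [-0.1734 -0.721  -0.0414] w 0.12851159992303574 q [ 0.0318  0.4977 -0.5229  1.9407  0.3426  0.7899 -0.781 ]
```

Width 11.8 mm matches the 12 mm handle, so it is gripped. Increasing the grip and starting the twist and draw.

Request:
apply_moves(commands=[[0.03,0,0,0,0,0],[0.02,0,0,0,0,0],[0,0,0,0,0,0]], newtons=55)

```text
clock: 7.2
position: [0.5083, 0.132, 0.0721]
ee_rot: [3.138, -0.154, 0.0]
force: [1.4, -0.4, 4.0]
width: 0.123
```

Request:
apply_moves(commands=[[0,0,-0.02,0,0,0.12],[0,0,-0.03,0,0,0.12],[0,0,-0.03,0,0,0.12],[0,0,-0.03,0,0,0.12],[0,0,-0.03,0,0,0.12]])

```text
clock: 7.7
position: [0.5071, 0.132, 0.0724]
ee_rot: [2.949, -1.08, -0.003]
force: [2.2, 0.4, -9.9]
width: 0.125
```

```bash
python3 - <<'E'
from h import *
tgt([.508,.132,.072],np.radians(-5.6))
E
```

```text
t 7.7 pos [0.5071 0.132  0.0724] heading -40.2411817255569 shift cm [ 0.0681 -0.0583  0.0373] turn [ 0.001   0.0018 -0.6046] F [ 2.2352  0.4192 -9.8813] M [ 0.2188 -0.6592  0.2199] w 0.12489950888253103 q [-0.0803  0.47   -0.3684  1.9498  0.2367  0.7653 -1.2867]
```

Request:
apply_moves(commands=[[0,0,-0.02,0,0,-0.12],[0,0,-0.03,0,0,-0.12],[0,0,-0.03,0,0,-0.12],[0,0,-0.03,0,0,-0.12],[0,0,-0.03,0,0,-0.12]])

```text
clock: 8.2
position: [0.5074, 0.1319, 0.0731]
ee_rot: [-3.138, 0.146, 0.003]
force: [6.4, 1.6, -18.6]
width: 0.127
```

Request:
apply_moves(commands=[[0,0,-0.03,0,0,-0.12],[0,0,-0.03,0,0,-0.12],[0,0,-0.03,0,0,-0.12],[0,0,-0.03,0,0,-0.12],[0,0,-0.02,0,0,-0.12]])

```text
clock: 8.7
position: [0.508, 0.1319, 0.0744]
ee_rot: [-3.04, -0.787, 0.001]
force: [8.7, 3.2, -23.0]
width: 0.128
```

```bash
python3 - <<'E'
from h import *
tgt([.508,.132,.072],np.radians(-5.6))
im,d=vision.get_image("side"); cv2.imwrite("pics/s7.png",cv2.resize(im[120:270,140:340,::-1],None,fx=4,fy=4,interpolation=cv2.INTER_CUBIC))
E
```

```text
t 8.7 pos [0.508  0.1319 0.0744] heading 29.016640716443412 shift cm [ 0.0028 -0.012   0.2418] turn [-0.0012  0.001   0.6042] F [  8.6986   3.1618 -22.9789] M [ 0.6226 -2.2167 -0.2116] w 0.1279311735270016 q [ 0.1414  0.5327 -0.6786  1.9289  0.4431  0.8338 -0.2682]
```

View pics/s7.png

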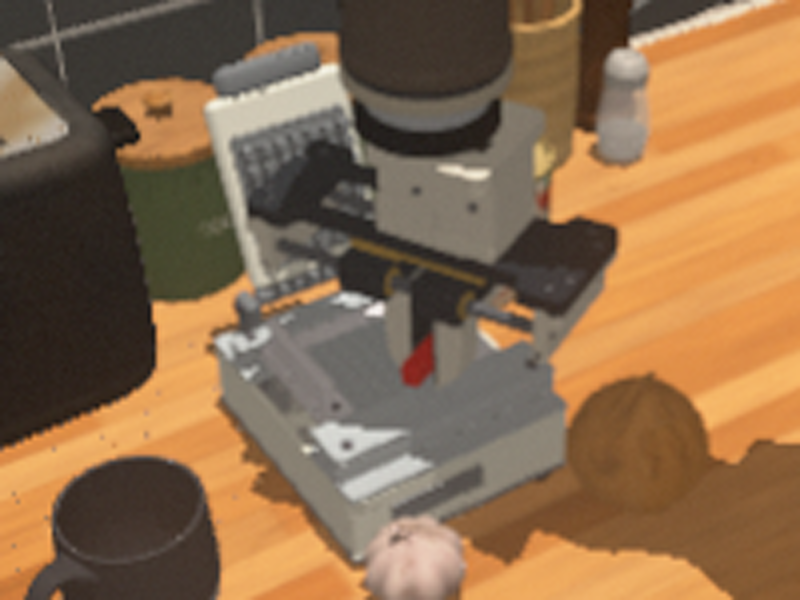

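Request:
apply_moves(commands=[[0.03,0.02,0,0,0,0.12],[0.03,0.02,0,0,0,0.12],[0,0,0,0,0,0.12],[0,0,-0.01,0,0,0.12],[0,0,-0.02,0,0,0.12]])

```text
clock: 9.25
position: [0.5075, 0.1314, 0.0749]
ee_rot: [3.137, -0.161, -0.005]
force: [2.8, 0.9, -12.8]
width: 0.125
```

Request:
apply_moves(commands=[[0,0,-0.02,0,0,0.12],[0,0,-0.02,0,0,0.12],[0,0,-0.02,0,0,0.12],[0,0,-0.02,0,0,0.12],[0,0,-0.02,0,0,0.12]])

```text
clock: 9.75
position: [0.5069, 0.1317, 0.0756]
ee_rot: [2.948, -1.08, -0.005]
force: [1.6, 2.4, -14.3]
width: 0.129
```

```bash
python3 - <<'E'
from h import *
tgt([.508,.132,.072],np.radians(-5.6))
E
```

```text
t 9.75 pos [0.5069 0.1317 0.0756] heading -40.23131584092918 shift cm [ 0.062  -0.0984  0.3633] turn [ 0.0022  0.0034 -0.6044] F [  1.6025   2.372  -14.3023] M [ 0.3099 -0.5952  0.1971] w 0.12871747208041212 q [-0.0775  0.4663 -0.3711  1.9456  0.2338  0.7751 -1.2834]
```

Request:
apply_moves(commands=[[0,0,-0.02,0,0,-0.12],[0,0,-0.025,0,0,-0.12],[0,0,-0.025,0,0,-0.12],[0,0,-0.025,0,0,-0.12],[0,0,-0.025,0,0,-0.12]])

```text
clock: 10.25
position: [0.5072, 0.1317, 0.0766]
ee_rot: [3.138, -0.146, -0.006]
force: [5.0, 2.0, -19.6]
width: 0.126
```

Request:
apply_moves(commands=[[0,0,-0.02,0,0,-0.12],[0,0,-0.02,0,0,-0.12],[0.01,0,-0.02,0,0,-0.12],[0.01,0,-0.02,0,0,-0.12],[0.01,0,-0.02,0,0,-0.12]])

```text
clock: 10.75
position: [0.5081, 0.1317, 0.0778]
ee_rot: [-3.04, -0.787, 0.004]
force: [5.3, 2.4, -19.8]
width: 0.12
```

```bash
python3 - <<'E'
from h import *
tgt([.508,.132,.072],np.radians(-5.6))
E
```

```text
t 10.75 pos [0.5081 0.1317 0.0778] heading 29.030424863482484 shift cm [ 0.0041 -0.0296  0.5782] turn [-0.0009  0.0026  0.6044] F [  5.3008   2.3911 -19.8292] M [ 0.6043 -1.5796 -0.1872] w 0.12009157706844394 q [ 0.1428  0.5288 -0.6799  1.9244  0.437   0.8423 -0.2622]
```

Request:
apply_moves(commands=[[0,0,-0.02,0,0,0.12],[0,0,-0.02,0,0,0.12],[0,0,-0.02,0,0,0.12],[0,0,-0.02,0,0,0.12],[0,0,-0.02,0,0,0.12]])

```text
clock: 11.25
position: [0.5074, 0.1313, 0.0786]
ee_rot: [3.136, -0.161, -0.006]
force: [3.4, 0.8, -17.3]
width: 0.126
```

Request:
apply_moves(commands=[[0,0,-0.025,0,0,0.12],[0,0,-0.025,0,0,0.12],[0,0,-0.025,0,0,0.12],[0,0,-0.025,0,0,0.12],[0,0,-0.025,0,0,0.12]])

```text
clock: 11.75
position: [0.5068, 0.1317, 0.0797]
ee_rot: [2.948, -1.08, -0.007]
force: [2.2, 2.5, -17.7]
width: 0.126
```

Request:
apply_moves(commands=[[0,0,-0.02,0,0,-0.12],[0,0,-0.025,0,0,-0.12],[0,0,-0.025,0,0,-0.12],[0,0,-0.025,0,0,-0.12],[0,0,-0.025,0,0,-0.12]])

```text
clock: 12.25
position: [0.5072, 0.1315, 0.0808]
ee_rot: [3.138, -0.146, -0.007]
force: [4.4, 1.5, -20.4]
width: 0.123
```

Request:
apply_moves(commands=[[0,0,-0.025,0,0,-0.12],[0,0,-0.025,0,0,-0.12],[0.01,0,-0.025,0,0,-0.12],[0.01,0,-0.02,0,0,-0.12],[0.01,0,-0.02,0,0,-0.12]])

```text
clock: 12.75
position: [0.5081, 0.1316, 0.0822]
ee_rot: [-3.04, -0.787, 0.005]
force: [4.8, 1.3, -20.5]
width: 0.128
```

```bash
python3 - <<'E'
from h import *
tgt([.508,.132,.072],np.radians(-5.6))
im,d=vision.get_image("side"); cv2.imwrite("pics/s8.png",cv2.resize(im[120:270,140:340,::-1],None,fx=4,fy=4,interpolation=cv2.INTER_CUBIC))
E
```

```text
t 12.75 pos [0.5081 0.1316 0.0822] heading 29.03521394779456 shift cm [ 0.0134 -0.0362  1.0167] turn [-0.0007  0.0033  0.6045] F [  4.8202   1.3262 -20.5339] M [ 0.4725 -1.4872 -0.2019] w 0.12803203406480151 q [ 0.1448  0.5229 -0.6818  1.92    0.4296  0.8514 -0.2554]
```

View pics/s8.png

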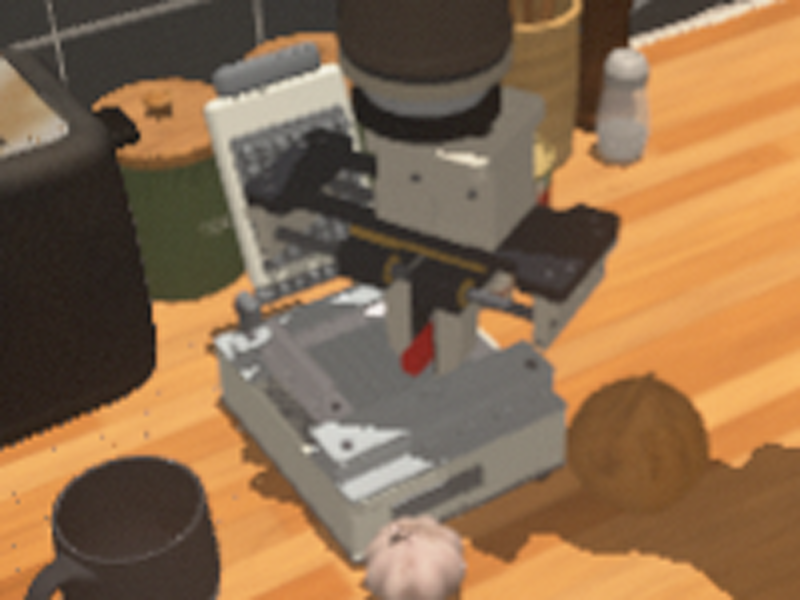

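The chopper looks unmoved, with its front corner still at (360,555), and the handle has risen about 10 mm. Continuing.

Request:
apply_moves(commands=[[0,0,-0.02,0,0,0.12],[0,0,-0.02,0,0,0.12],[0,0,-0.02,0,0,0.12],[0,0,-0.02,0,0,0.12],[0,0,-0.02,0,0,0.12]])

```text
clock: 13.3
position: [0.5074, 0.1314, 0.0832]
ee_rot: [3.136, -0.161, -0.007]
force: [1.6, 1.2, -17.0]
width: 0.123
```

Request:
apply_moves(commands=[[0,0,-0.025,0,0,0.12],[0,0,-0.025,0,0,0.12],[0,0,-0.025,0,0,0.12],[0,0,-0.025,0,0,0.12],[0,0,-0.025,0,0,0.12]])

```text
clock: 13.8
position: [0.5069, 0.1318, 0.0843]
ee_rot: [2.948, -1.08, -0.007]
force: [1.3, 2.4, -16.4]
width: 0.127
```

Request:
apply_moves(commands=[[0,0,-0.02,0,0,-0.12],[0,0,-0.025,0,0,-0.12],[0,0,-0.025,0,0,-0.12],[0,0,-0.025,0,0,-0.12],[0,0,-0.025,0,0,-0.12]])

```text
clock: 14.3
position: [0.5072, 0.1315, 0.0854]
ee_rot: [3.137, -0.146, -0.008]
force: [3.5, 2.0, -20.5]
width: 0.124
```

Request:
apply_moves(commands=[[0,0,-0.02,0,0,-0.12],[0,0,-0.02,0,0,-0.12],[0.01,0,-0.02,0,0,-0.12],[0.01,0,-0.02,0,0,-0.12],[0.01,0,-0.02,0,0,-0.12]])

```text
clock: 14.8
position: [0.5081, 0.1316, 0.0867]
ee_rot: [-3.041, -0.788, 0.006]
force: [3.7, 0.9, -16.5]
width: 0.127
```

```bash
python3 - <<'E'
from h import *
tgt([.508,.132,.072],np.radians(-5.6))
E
```

```text
t 14.8 pos [0.5081 0.1316 0.0867] heading 29.043052602849897 shift cm [ 0.0127 -0.0404  1.4692] turn [-0.0004  0.0037  0.6046] F [  3.6856   0.9172 -16.5252] M [ 0.4104 -1.1162 -0.1095] w 0.126793971715113 q [ 0.1465  0.5167 -0.6834  1.9154  0.4222  0.8604 -0.2488]
```

Request:
apply_moves(commands=[[0,0,-0.02,0,0,0.12],[0,0,-0.025,0,0,0.12],[0,0,-0.025,0,0,0.12],[0,0,-0.025,0,0,0.12],[0,0,-0.025,0,0,0.12]])

```text
clock: 15.3
position: [0.5074, 0.1312, 0.0876]
ee_rot: [3.136, -0.161, -0.008]
force: [1.8, 1.4, -17.4]
width: 0.126
```

Request:
apply_moves(commands=[[0,0,-0.025,0,0,0.12],[0,0,-0.025,0,0,0.12],[0,0,-0.025,0,0,0.12],[0,0,-0.025,0,0,0.12],[0,0,-0.025,0,0,0.12]])

```text
clock: 15.8
position: [0.507, 0.1317, 0.0888]
ee_rot: [2.947, -1.08, -0.008]
force: [1.4, 1.9, -15.7]
width: 0.128
```

Request:
apply_moves(commands=[[0,0,-0.02,0,0,-0.12],[0,0,-0.025,0,0,-0.12],[0,0,-0.025,0,0,-0.12],[0,0,-0.025,0,0,-0.12],[0,0,-0.025,0,0,-0.12]])

```text
clock: 16.3
position: [0.5086, 0.132, 0.0917]
ee_rot: [3.138, -0.146, -0.003]
force: [-0.6, -0.1, -0.9]
width: 0.124
```

Request:
apply_moves(commands=[[0,0,-0.02,0,0,-0.12],[0,0,-0.02,0,0,-0.12],[0,0,-0.02,0,0,-0.12],[0,0,-0.02,0,0,-0.12],[0,0,-0.02,0,0,-0.12]])

```text
clock: 16.8
position: [0.5086, 0.132, 0.0927]
ee_rot: [-3.041, -0.788, 0.003]
force: [0.1, 0.1, -0.5]
width: 0.127
```

```bash
python3 - <<'E'
from h import *
tgt([.508,.132,.072],np.radians(-5.6))
E
```

```text
t 16.8 pos [0.5086 0.132  0.0927] heading 29.062211411558362 shift cm [-0.0503 -0.0296  2.0745] turn [0.0001 0.0021 0.605 ] F [ 0.1095  0.1362 -0.5381] M [ 0.0109 -0.2165 -0.0265] w 0.1273468113044501 q [ 0.1483  0.5083 -0.6859  1.9097  0.4142  0.8707 -0.2418]
```

Request:
apply_moves(commands=[[0,0,-0.5,0,0,0],[0,0,-1,0,0,0],[0,0,-1,0,0,0],[0,0,-1,0,0,0],[0,0,-1,0,0,0]])

```text
clock: 17.3
position: [0.5098, 0.1323, 0.1396]
ee_rot: [3.043, 0.779, 0.001]
force: [-0.5, -0.7, -0.8]
width: 0.125
```

Request:
apply_moves(commands=[[0,0,-1.2,0,0,0],[0,0,-1.2,0,0,0],[0,0,-1.1,0,0,0],[0,0,-1,0,0,0],[0,0,0,0,0,0]])

```text
clock: 17.8
position: [0.5105, 0.1325, 0.1849]
ee_rot: [-3.043, -0.78, -0.004]
force: [-0.0, 0.4, -0.8]
width: 0.124
```

```bash
python3 - <<'E'
from h import *
im,d=vision.get_image("side"); cv2.imwrite("pics/s9.png",cv2.resize(im[90:290,130:350,::-1],None,fx=3,fy=3,interpolation=cv2.INTER_CUBIC))
P=cloud("side",d)
tgt([.4925,.318,.182],np.radians(29))
g=(P[...,2]>0.088)&(P[...,2]<.103)&(P[...,0]>.4)&(P[...,0]<.58)&(P[...,1]>.25)&(P[...,1]<.345); q=P[g]
print(q.min(0),q.max(0))
# image rim ellipse check
for c in ([.4925,.318],[.492,.322]):
    a=np.linspace(0,2*np.pi,40); pr=proj("side",np.c_[c[0]+.041*np.cos(a),c[1]+.041*np.sin(a),np.full(40,.097)])
    im2=im[...,::-1].copy()
    for x,y in pr: cv2.circle(im2,(int(round(x)),int(round(y))),0,(0,255,0),-1)
    cv2.imwrite(f"pics/rim{int(c[1]*1000)}.png",cv2.resize(im2[220:300,130:210],None,fx=6,fy=6,interpolation=cv2.INTER_NEAREST))
a=[cv2.imread(f"pics/rim{k}.png") for k in (318,322)]; cv2.imwrite("pics/rims.png",np.hstack(a)[:, :960][::1,::1][:480,:800] if 0 else cv2.resize(np.hstack(a),(800,400)))
E
```

```text
t 17.85 pos [0.5101 0.1323 0.1839] heading 28.74795462898685 shift cm [  7.3889 -17.1328   0.1952] turn [ 0.0004 -0.0011 -0.0044] F [ 0.1624  1.3967 -0.9538] M [ 0.0428 -0.1116  0.0133] w 0.12838212334144566 q [ 0.2035  0.4033 -0.7426  1.8046  0.3109  1.0527 -0.1533]
[0.4547 0.2817 0.088 ] [0.5317 0.3449 0.0971]
```

View pics/s9.png

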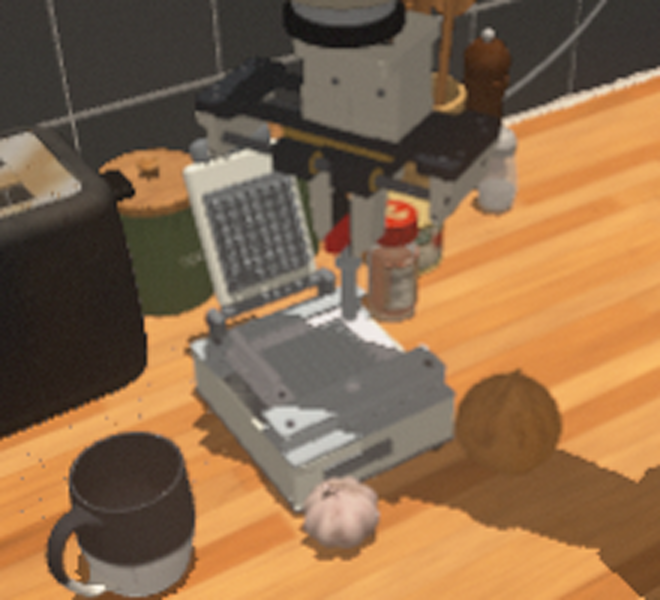

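View pics/rims.png

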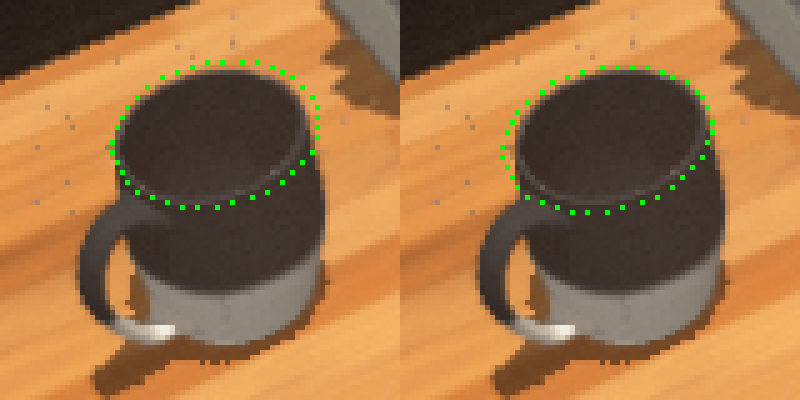

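The pin is out, hanging upright with its lower end at crop (350,315). The rim overlay puts the mug mouth near (0.491, 0.320).

Request:
apply_moves(commands=[[1.2,-2.9,0,0,0,0],[1.6,-3.7,0,0,0,0],[1.6,-3.8,0,0,0,0],[1.6,-3.8,0,0,0,0],[1.4,-3.2,0,0,0,0]])

```text
clock: 18.35
position: [0.4899, 0.3223, 0.1826]
ee_rot: [-3.043, -0.782, 0.002]
force: [0.6, 0.2, -0.9]
width: 0.128
```

Request:
apply_moves(commands=[[0,0,0,0,0,0],[0,0,0,0,0,0],[0,0,0,0,0,0]])

```text
clock: 18.65
position: [0.4912, 0.3188, 0.1826]
ee_rot: [3.042, 0.778, -0.002]
force: [-0.8, -0.1, -1.4]
width: 0.127
```

```bash
python3 - <<'E'
from h import *
tgt([.491,.320,.182],np.radians(29))
for n in ("side","top"):
    im,d=vision.get_image(n); cv2.imwrite(f"pics/{n}10.png",cv2.resize(im[120:310,110:310,::-1],None,fx=3,fy=3,interpolation=cv2.INTER_CUBIC)); np.save(f"pics/{n}10P.npy",cloud(n,d))
E
```

```text
t 18.65 pos [0.4912 0.3188 0.1826] heading 28.69022979498288 shift cm [ 0.043  -0.1153  0.062 ] turn [ 0.0011  0.0013 -0.0054] F [-0.769  -0.1376 -1.4277] M [-0.0433 -0.113  -0.0133] w 0.12682791627641687 q [-0.1609  0.503  -0.7348  1.6647  0.3681  1.1188 -0.4973]
```

View pics/side10.png

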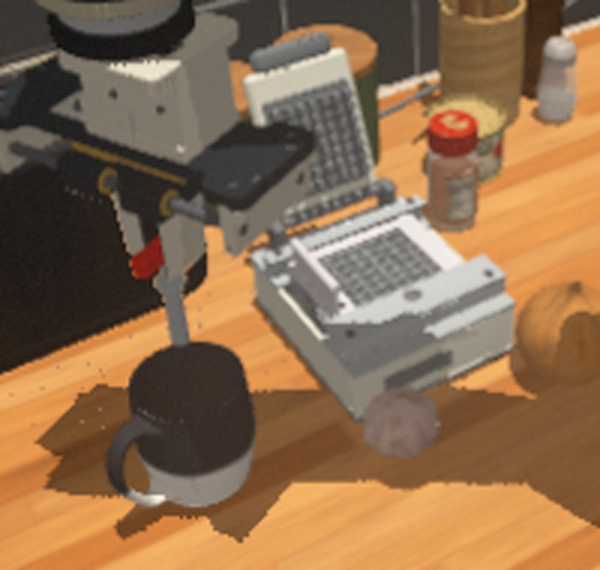

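Request:
apply_moves(commands=[[0,0,2,0,0,0],[0,0,2,0,0,0],[0,0,2,0,0,0],[0,0,2,0,0,0],[0,0,1,0,0,0]])

```text
clock: 19.25
position: [0.4909, 0.3183, 0.0917]
ee_rot: [3.042, 0.777, -0.003]
force: [0.2, -0.6, -1.0]
width: 0.126
```

Request:
apply_moves(commands=[[0,0,1,0,0,0],[0,0,0.6,0,0,0],[0,0,0,0,0,0],[0,0,0,0,0,0]])

```text
clock: 19.65
position: [0.4912, 0.3205, 0.0778]
ee_rot: [-3.043, -0.78, -0.001]
force: [-0.2, -1.3, -1.0]
width: 0.12
```

```bash
python3 - <<'E'
from h import *
tgt([.491,.320,.182],np.radians(29))
for n in ("side",):
    im,d=vision.get_image(n); cv2.imwrite(f"pics/{n}11.png",cv2.resize(im[150:310,110:310,::-1],None,fx=3,fy=3,interpolation=cv2.INTER_CUBIC))
E
```

```text
t 19.65 pos [0.4912 0.3205 0.0778] heading 28.75761908919917 shift cm [ -0.0315   0.0344 -10.4184] turn [-0.     -0.0006 -0.0042] F [-0.1603 -1.3322 -1.0229] M [ 0.0125 -0.132   0.007 ] w 0.12015929494224356 q [-0.2076  0.6127 -0.6757  1.7764  0.4697  0.9189 -0.5846]
```

View pics/side11.png

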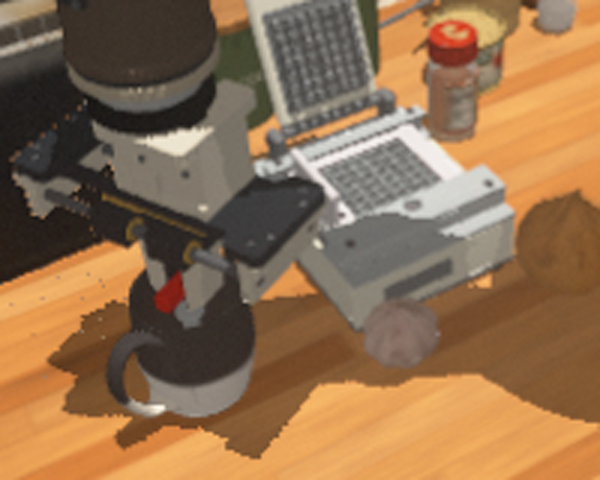

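The pin is inside the mug, with the red handle at (170,290) just above the rim. Opening slightly to release it.

Request:
apply_moves(commands=[[0,0,0,0,0,0],[0,0,0,0,0,0],[0,0,0,0,0,0],[0,0,0,0,0,0],[0,0,0,0,0,0]], claw=0.6)

```text
clock: 20.2
position: [0.491, 0.3203, 0.0774]
ee_rot: [3.043, 0.78, 0.0]
force: [0.9, 0.3, 1.1]
width: 0.197
```

Request:
apply_moves(commands=[[0,0,-0.5,0,0,0],[0,0,-1.5,0,0,0],[0,0,-3,0,0,0],[0,0,-3,0,0,0],[0,0,-3,0,0,0]])

```text
clock: 20.7
position: [0.4908, 0.3205, 0.1898]
ee_rot: [-3.042, -0.781, -0.001]
force: [0.6, 0.7, -0.0]
width: 0.198
```

```bash
python3 - <<'E'
from h import *
tgt([.491,.320,.182],np.radians(29))
for n in ("side",):
    im,d=vision.get_image(n); cv2.imwrite(f"pics/{n}12.png",cv2.resize(im[150:310,110:310,::-1],None,fx=3,fy=3,interpolation=cv2.INTER_CUBIC)); np.save("pics/s12P.npy",cloud(n,d))
E
```

```text
t 20.7 pos [0.4908 0.3205 0.1898] heading 28.78357796559681 shift cm [-0.0058  0.0584  0.7782] turn [-0.0004 -0.0008 -0.0038] F [ 0.5656  0.7256 -0.0119] M [ 0.0469 -0.1781 -0.0332] w 0.1978334666837061 q [-0.1592  0.4968 -0.74    1.656   0.3631  1.1305 -0.4935]
```

View pics/side12.png

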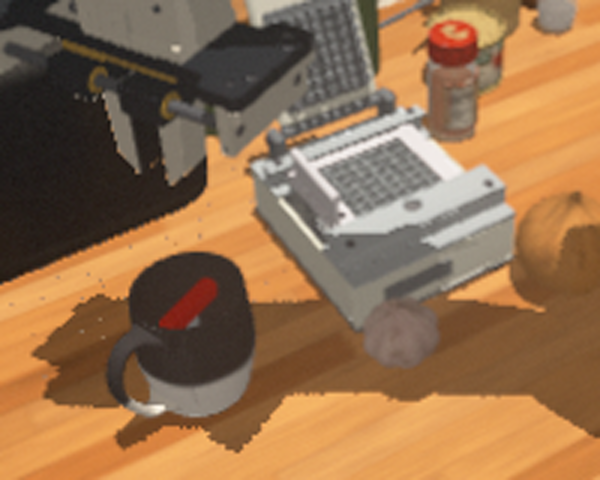

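The pin lies in the upright mug, with its red handle at (190,303) inside the rim. Next I shut the jaws, turn 90° so the body lies along y clear of the lid, and go to the outer side of the flange.

Request:
apply_moves(commands=[[0,0,0,0,0,-0.13],[0,0,0,0,0,-0.13],[0,0,0,0,0,-0.13],[0,0,0,0,0,-0.13],[0,0,0,0,0,-0.13]], claw=1)

```text
clock: 21.25
position: [0.491, 0.3204, 0.1885]
ee_rot: [2.63, 1.718, 0.002]
force: [-0.7, 0.1, 0.9]
width: 0.001
```

Request:
apply_moves(commands=[[0,0,0,0,0,-0.13],[0,0,0,0,0,-0.13],[0,0,0,0,0,-0.13],[0,0,0,0,0,-0.03],[0,0,0,0,0,0]])

```text
clock: 21.75
position: [0.491, 0.3203, 0.1879]
ee_rot: [-2.223, -2.22, -0.001]
force: [0.5, -0.0, -0.4]
width: 0.004
```

Request:
apply_moves(commands=[[-2.2,1.6,0,0,0,0],[-2.3,1.7,0,0,0,0],[-2.3,1.7,0,0,0,0],[-2.2,1.7,0,0,0,0],[0,0,0,0,0,0]])

```text
clock: 22.25
position: [0.561, 0.2259, 0.1869]
ee_rot: [2.229, 2.21, -0.002]
force: [0.5, 0.5, -0.7]
width: 0.006
```

```bash
python3 - <<'E'
from h import *
tgt([.558,.230,.066],np.radians(90))
for n in ("side","top"):
    im,d=vision.get_image(n); cv2.imwrite(f"pics/{n}13.png",cv2.resize(im[110:310,110:310,::-1],None,fx=3,fy=3,interpolation=cv2.INTER_CUBIC)); np.save(f"pics/{n}13P.npy",cloud(n,d)); np.save(f"pics/{n}13.npy",im)
E
```

```text
t 22.25 pos [0.561  0.2259 0.1869] heading 89.50606245643081 shift cm [ 0.4384 -0.3162 12.0935] turn [ 0.0008  0.0024 -0.0086] F [ 0.4523  0.5429 -0.677 ] M [ 0.1035 -0.1575  0.022 ] w 0.005956693553488531 q [ 0.1542  0.6154 -0.9839  1.6012  0.5397  1.2207  0.6259]
```

View pics/side13.png

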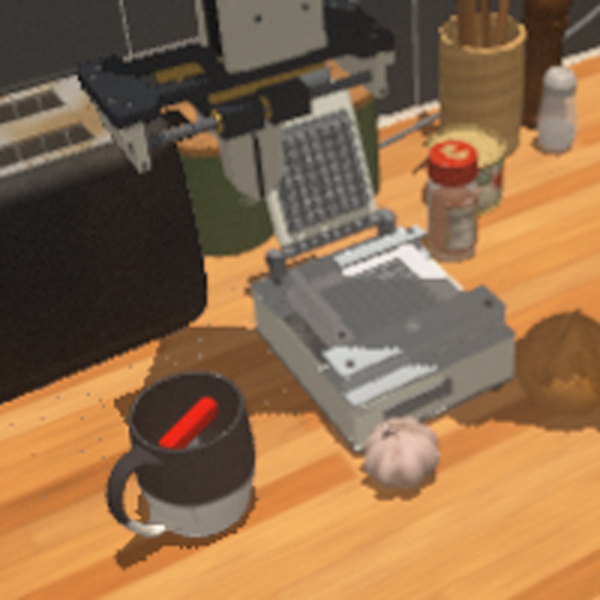

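View pics/top13.png

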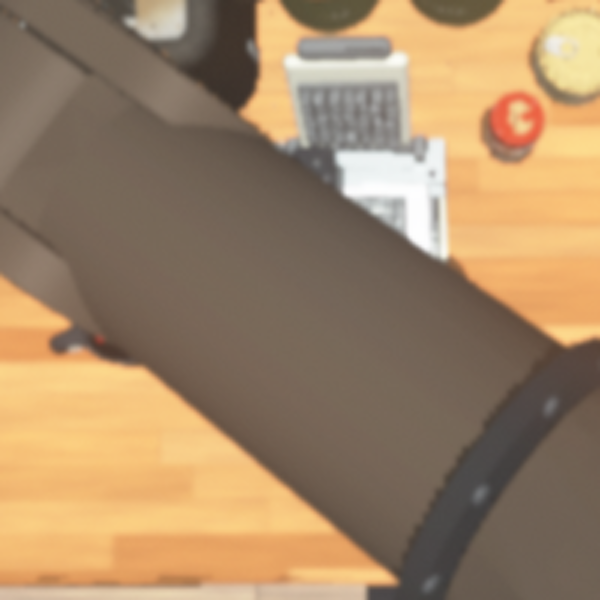

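Mug and pin are fine. The shut fingers hang just outboard of the flange, clear of the toaster and lid. Descending.

Request:
apply_moves(commands=[[0.2,-0.2,2.5,0,0,0],[0.1,0,2.5,0,0,0],[0,0,2.5,0,0,0],[0,0,2.5,0,0,0],[0,0,1.8,0,0,0]])

```text
clock: 22.85
position: [0.5548, 0.2344, 0.0682]
ee_rot: [-2.219, -2.223, 0.001]
force: [0.4, -0.4, 1.1]
width: 0.008
```

Request:
apply_moves(commands=[[0,0,0,0,0,0],[0,0,0,0,0,0],[0,0,0,0,0,0]])

```text
clock: 23.15
position: [0.5565, 0.2343, 0.0707]
ee_rot: [2.22, 2.222, 0.003]
force: [1.0, -0.5, -0.4]
width: 0.006
```

```bash
python3 - <<'E'
from h import *
tgt([.558,.230,.066],np.radians(90))
for n in ("side",):
    im,d=vision.get_image(n); cv2.imwrite(f"pics/{n}14.png",cv2.resize(im[130:280,140:300,::-1],None,fx=4,fy=4,interpolation=cv2.INTER_CUBIC)); np.save(f"pics/{n}14P.npy",cloud(n,d))
E
```

```text
t 23.15 pos [0.5565 0.2343 0.0707] heading 90.06669961536018 shift cm [-0.4259  0.145   0.4729] turn [ 0.0016 -0.0011  0.0012] F [ 0.9779 -0.5119 -0.4142] M [ 0.0992 -0.117  -0.0221] w 0.005833319635051851 q [ 0.0949  0.7284 -0.9053  1.7281  0.6625  1.0189  0.5197]
```

View pics/side14.png

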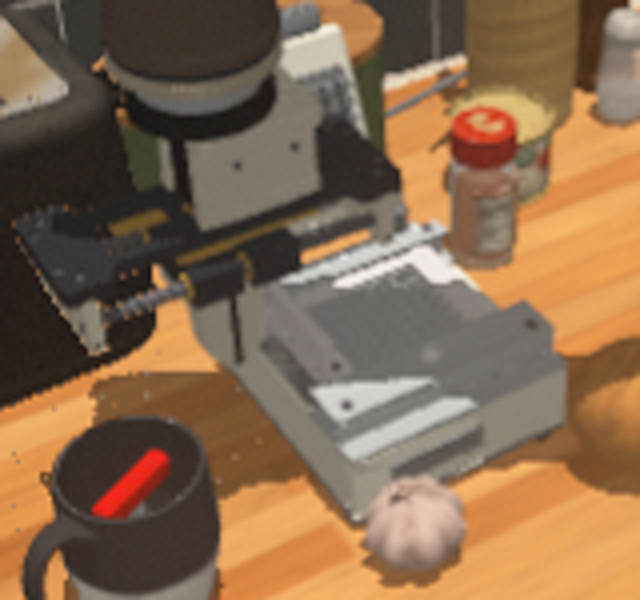

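Request:
apply_moves(commands=[[-0.4,0.1,0.4,0,0,0],[-0.6,0,0,0,0,0],[-0.6,0,0,0,0,0],[-0.6,0,0,0,0,0],[-0.6,0,0,0,0,0]])

```text
clock: 23.7
position: [0.5571, 0.205, 0.0654]
ee_rot: [-2.22, -2.222, -0.001]
force: [-0.8, 1.7, -0.8]
width: 0.0
```

Request:
apply_moves(commands=[[-0.6,0,0,0,0,0],[-0.6,0,0,0,0,0],[-0.6,0,0,0,0,0]])

```text
clock: 24.0
position: [0.5571, 0.1871, 0.0654]
ee_rot: [-2.22, -2.223, -0.001]
force: [0.0, 1.6, -0.3]
width: 0.001
```

```bash
python3 - <<'E'
from h import *
tgt([.558,.140,.066],np.radians(90))
for n in ("side",):
    im,d=vision.get_image(n); cv2.imwrite(f"pics/{n}15.png",cv2.resize(im[130:280,140:300,::-1],None,fx=4,fy=4,interpolation=cv2.INTER_CUBIC)); np.save(f"pics/{n}15P.npy",cloud(n,d))
E
```

```text
t 24.0 pos [0.5571 0.1871 0.0654] heading 90.06824877486055 shift cm [-4.7066  0.0821 -0.0604] turn [ 0.0002 -0.0004  0.0012] F [ 0.0413  1.6322 -0.3042] M [ 0.5993 -0.2437  0.0575] w 0.001493027637141717 q [ 0.181   0.7166 -0.91    1.7718  0.6671  0.9933  0.577 ]
```

View pics/side15.png

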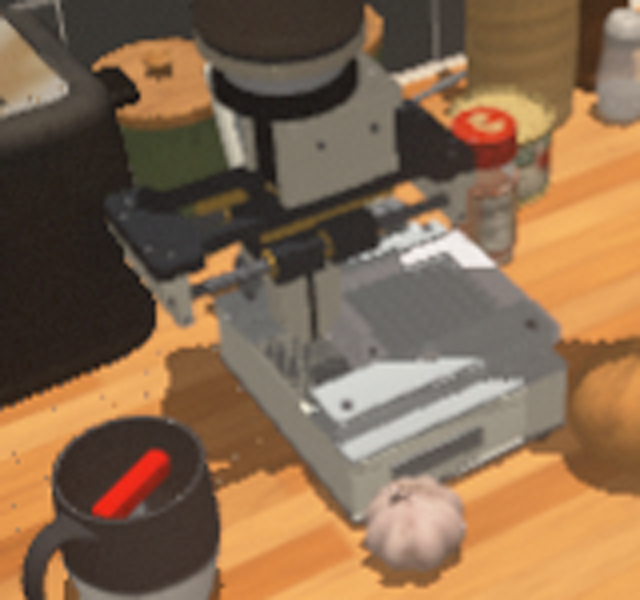

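Request:
apply_moves(commands=[[-0.7,0,0,0,0,0],[-0.7,0,0,0,0,0],[-0.7,0,0,0,0,0],[-0.7,0,0,0,0,0],[-0.6,0,0,0,0,0]])

```text
clock: 24.55
position: [0.5574, 0.1529, 0.0655]
ee_rot: [2.22, 2.222, 0.001]
force: [1.9, 3.5, 1.0]
width: 0.005
```

Request:
apply_moves(commands=[[-0.5,0,0,0,0,0],[-0.3,0,0,0,0,0],[-0.1,0,0,0,0,0],[0,0,0,0,0,0]])

```text
clock: 24.95
position: [0.5574, 0.1444, 0.0655]
ee_rot: [2.22, 2.222, 0.001]
force: [2.0, 3.2, 1.6]
width: 0.002
```

```bash
python3 - <<'E'
from h import *
tgt([.558,.140,.066],np.radians(90))
for n in ("side",):
    im,d=vision.get_image(n); cv2.imwrite(f"pics/{n}16.png",cv2.resize(im[130:280,140:300,::-1],None,fx=4,fy=4,interpolation=cv2.INTER_CUBIC)); np.save(f"pics/{n}16P.npy",cloud(n,d))
E
```

```text
t 24.95 pos [0.5574 0.1444 0.0655] heading 90.06215421546294 shift cm [-0.4419  0.0609 -0.0506] turn [ 0.0005 -0.0002  0.0011] F [1.9753 3.2442 1.5612] M [ 0.8862 -0.6426  0.1113] w 0.002391668202552256 q [ 0.2626  0.7031 -0.9177  1.8017  0.667   0.9795  0.6373]
```

View pics/side16.png

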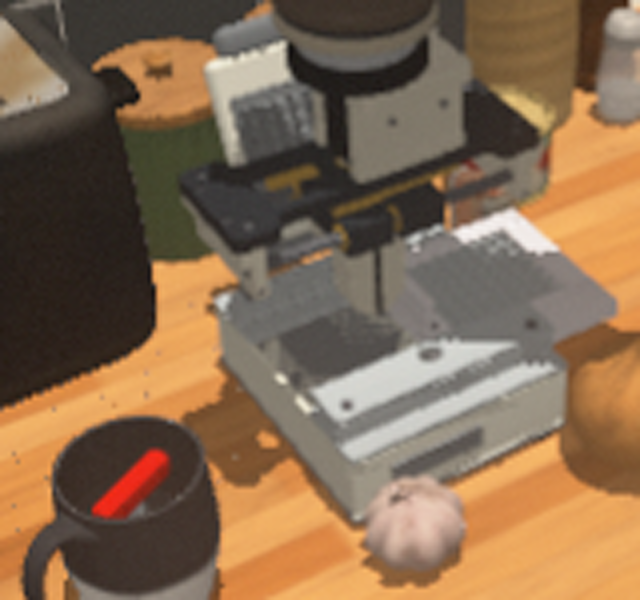

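The frame sticks out on the open side, its near corner at (615,300). Measuring how far.

```bash
python3 - <<'E'
import numpy as np
P=np.load("pics/side16P.npy")
g=(P[...,2]>.055)&(P[...,2]<.075)&(P[...,0]>.50)&(P[...,0]<.62)&(P[...,1]<.058)&(P[...,1]>-.05)
q=P[g]; print(g.sum(),q.min(0),q.max(0),np.percentile(q[:,1],[0.5,1,2,5]),q[:,2].mean())
for a,b in ((.51,.53),(.53,.55),(.55,.57),(.57,.59),(.59,.61)):
    s=q[(q[:,0]>a)&(q[:,0]<b)]
    if len(s): print(a,len(s),np.percentile(s[:,1],[0,2,5]),np.median(s[:,2]))
c=np.polyfit(q[:,1],q[:,2],1); print("z slope vs y",c)
E
```

```text
513 [0.5003722  0.00989706 0.05503152] [0.60840327 0.05786609 0.0684941 ] [0.01053313 0.01090296 0.01170632 0.01286188] 0.06394687472521726
0.51 90 [0.01060067 0.01170573 0.0125459 ] 0.0653723001492471
0.53 99 [0.01062139 0.01277591 0.01332162] 0.06352948598540803
0.55 92 [0.01142124 0.01238051 0.01321473] 0.06342861554528295
0.57 93 [0.00997625 0.01155283 0.01219827] 0.06369830523057862
0.59 87 [0.01087881 0.01250793 0.01494379] 0.06537549961242227
z slope vs y [-0.05719689  0.0658766 ]
```

About 63 mm out by the far edge (y=0.0105 against 0.074). Pushing 6 mm more, then backing off and withdrawing.

Request:
apply_moves(commands=[[-0.3,0,0,0,0,0],[-0.3,0,0,0,0,0],[0,0,0,0,0,0],[0,0,0,0,0,0]])

```text
clock: 25.4
position: [0.5573, 0.1387, 0.0655]
ee_rot: [2.22, 2.223, 0.001]
force: [2.9, 5.0, 3.1]
width: 0.004
```

Request:
apply_moves(commands=[[0.4,0,0,0,0,0],[1,0,0,0,0,0],[1,0,0,0,0,0],[0,0,-2,0,0,0],[0,0,-3,0,0,0]])

```text
clock: 25.9
position: [0.5554, 0.1628, 0.1141]
ee_rot: [-2.217, -2.223, 0.006]
force: [0.8, -0.4, 0.2]
width: 0.005
```

Request:
apply_moves(commands=[[0,0,-4,0,0,0],[0,0,-4,0,0,0],[0,-2,-4,0,0,0],[0,-4,0,0,0,0],[0,-4,0,0,0,0]])

```text
clock: 26.4
position: [0.456, 0.1635, 0.236]
ee_rot: [2.22, 2.223, 0.002]
force: [-1.3, -0.8, 0.8]
width: 0.003
```

```bash
python3 - <<'E'
from h import *
tgt([.558,.140,.066],np.radians(90))
for n in ("side","top"):
    im,d=vision.get_image(n); cv2.imwrite(f"pics/{n}17.png",im[...,::-1]); np.save(f"pics/{n}17P.npy",cloud(n,d))
P=np.load("pics/side17P.npy")
g=(P[...,2]>.055)&(P[...,2]<.075)&(P[...,0]>.52)&(P[...,0]<.60)&(P[...,1]<.058)&(P[...,1]>-.05)
q=P[g]; print(np.percentile(q[:,1],[0,.5,1,2,5]),q[:,2].mean()); m=(q[:,1]>.015)&(q[:,1]<.05)&(q[:,2]>.06);print(np.polyfit(q[m,1],q[m,2],1))
g=(P[...,2]>.085)&(P[...,2]<.102)&(P[...,0]>.52)&(P[...,0]<.60)&(P[...,1]<.16)&(P[...,1]>.07);q=P[g];print("flange",len(q),np.percentile(q[:,1],[2,50,98]))
E
```

```text
t 26.4 pos [0.456  0.1635 0.236 ] heading 90.08189192101713 shift cm [-2.3696 10.1758 17.0127] turn [ 0.001  -0.0006  0.0014] F [-1.2794 -0.7642  0.7878] M [ 0.124  -0.1004 -0.0134] w 0.0032844512952132014 q [ 0.4133  0.3908 -1.131   1.809   0.3814  1.1845  0.7358]
[0.0042 0.005  0.0053 0.0057 0.0079] 0.06338416941878952
[-0.0545  0.0657]
flange 87 [0.1168 0.1203 0.1225]
```

View pics/side17.png

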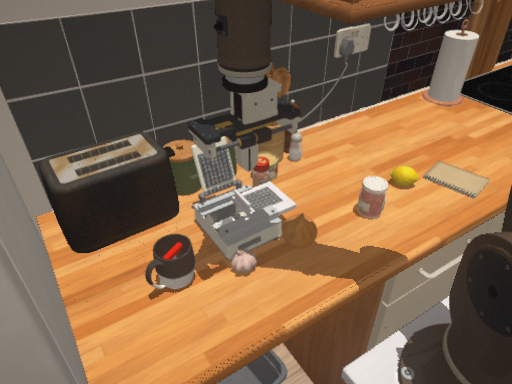

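View pics/top17.png

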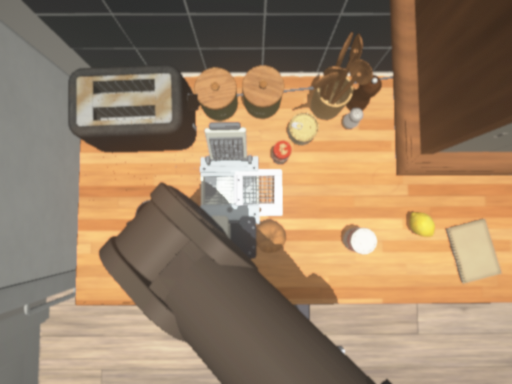

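```bash
python3 - <<'E'
from h import *
P=np.load("pics/top17P.npy")
g=(P[...,2]>.055)&(P[...,2]<.08)&(P[...,0]>.49)&(P[...,0]<.63)&(P[...,1]<.055)&(P[...,1]>-.03)
q=P[g]; A=np.c_[q[:,:2],np.ones(len(q))]; print(len(q),np.linalg.lstsq(A,q[:,2],rcond=None)[0],q.min(0),q.max(0),q.mean(0))
S=np.load("pics/side17P.npy"); im=cv2.imread("pics/side17.png").astype(int)
r=(im[...,2]>150)&(im[...,1]<70)&(im[...,0]<70); r[:,:140]=0; r[:,200:]=0; q=S[r]; print("red in mug",len(q),q.min(0),q.max(0))
P0=np.load("pics/side0_P.npy")
for nm,X in (("side0",P0),("now",S)):
    g=(X[...,2]>.075)&(X[...,2]<.2)&(X[...,0]>.64)&(X[...,0]<.72)&(X[...,1]>.08)&(X[...,1]<.19); print(nm,g.sum(),X[g].mean(0))
    g=(X[...,2]>.03)&(X[...,2]<.05)&(X[...,0]>.46)&(X[...,0]<.49)&(X[...,1]>.06)&(X[...,1]<.21); print(nm,"front",g.sum(),X[g].mean(0))
E
```

```text
695 [-0.00536868 -0.01598738  0.07123197] [ 0.49347743 -0.00590854  0.05511193] [0.62978077 0.05499521 0.07802578] [0.54831588 0.02385217 0.06790691]
red in mug 109 [-0.08434994  0.29698022  0.04337281] [0.53247134 0.48284346 0.67024379]
side0 1246 [0.65948293 0.14199328 0.16149687]
side0 front 392 [0.47430121 0.14079814 0.0400291 ]
now 830 [0.65452782 0.14535833 0.15188479]
now front 384 [0.47422519 0.14055157 0.04010002]
```

All checks agree, and the arm is clear. Handing in.

```bash
python3 - <<'E'
from cell import order
print(order.sign_off())
E
```

```text
the job is handed in; nothing more can be done
None
```

I worked the pin loose with about nine twist-and-draw swings of 1.2 rad, put it in the mug, and pushed the blade frame out by its flange. The job was handed in at about 26.5 s; sign-off reports no verdict.

**Pull force:** it was mostly 13–20 N. It reached 23 N once, close to the 24 N tipping limit, and I eased off.

**Hand height:** the real hand sat about 36 mm higher than the reported TCP implied. The first close shut on nothing, above the handle. I corrected from the depth image, and the second close gripped the handle at 11.8 mm.

**Last checks:**
- **Frame:** it is 68–69 mm out, both by its far edge and by the flange. Its top is at z = 68 mm.
- **Frame tilt:** the top view shows 0.016 rad. The side-view fit through the open grid gave a slope of 0.055 rad with the outer end high, which is implausible for a hanging frame. I trusted the top view.
- **Chopper:** its front face reads within 0.3 mm of the start. The lid reading differed by about 5–10 mm, but the gripper was partly in front of it.
- **Mug and pin:** in the last side picture the mug stands upright with the pin's handle inside the rim. I judged this by eye; the numeric check of the handle was spoiled by bad depth pixels.
- **Other items:** the jar and spice jar look unmoved in the last pictures. The garlic shows only in the side view and the onion is shaded or partly hidden; neither appears shifted. I did not measure any of the four again.

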